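Open the weight case and return the big weight

ROBOT

A 6-joint arm with a two-finger parallel gripper is mounted at the origin on a cart in front of the work surface, level with it; the furniture and walls round the work are solid. World frame = base frame: x ahead of the robot, y to its left, z up, the work surface at z = 0. Lengths are in m, angles in degrees, forces in N, time in s.
With the tool pointing down it reaches from about 0.3 to 0.75 m from the base axis. Payload 8.5 kg.
Tool frame: the origin (TCP) lies at the very end of the fingers, on their centre line; the grasp point (between the pads) lies 19 mm behind it; z points along the fingers, y is the line along which they close (so a half turn about z gives the same grasp; the last joint's range is limited). The gripper opens to 85 mm and grips with 20 to 120 N. Pads are 22 mm wide; open, the fingers measure 114 mm over their backs; the gripper's body (76 mm by 85 mm) begins 54 mm behind the grasp point. The pads swing forward as they close: fully open they stand 13 mm farther back than shut.
Start: joints at [60.029, 21.807, 74.336, -0, 83.858, -12.336], TCP at [0.167, 0.524, 0.207] pointing down, gripper open.
Joint ranges: [-178.18, 178.18], [-50.72, 133.34], [12.68, 142.11], [-81.47, 261.47], [9.98, 163.14], [-165.26, 165.26]. Speed limits (degrees/s): [136.94, 136.94, 180, 180, 180, 180].

INTERFACE

Orientations are given as a 3x3 rotation matrix whose columns are the frame's x, y, z axes.
In Python, from rig import observe, cams, ticket gives the robot as it stands.
- The arm moves only by the tool move_arm, never from a script. Its arguments are lists of equal length, an entry for each row: "jaw": the finger opening in cm, from 0 to 8.54; "dp": the shift along the tool's x, y, z in cm, a list of three; "turn": the turn, a rotation vector about the tool's x, y, z in rad, a list of three. In form: {"jaw": [jaw, ...], "dp": [[tx, ty, tz], ...], "turn": [[wx, wy, wz], ...]}. A call has 1 to 12 rows; each row shifts and turns the commanded pose from where the row before left it, along the tool's axes as they then stand; what a row does not reach is not made up. A row lasts 1/12 s, in which the tool goes at most 41.7 mm and 7.16 degrees, less where a joint would pass 70% of its speed; a pose out of reach is approached as far as the arm can. A call is refused whole if a number of a shift passes 4.17 or a number of a turn 0.125, either way. A call with a gripper value outside its range is refused whole. The fingers move at their own pace and stop on an object; "force" is the grip in N (left out, the last holds). Time passes only in rows, so rows that do not move let the fingers close. It gives the time, the measured TCP pose, the force, the opening and the grip force at its end, in the units of the state.
- observe(): the state, without advancing time (a new reading comes with each control period).
- cams.get_image(name): name is "scene" or "top" or "wrist"; returns (picture, depth): 480x640x3 uint8, red, green, blue; 480x640 float32, m along the optical axis (not along the pixel's ray), 0 where there is no reading.
- cams.calibration(name): a dict with "vertical_fov" (degrees; the focal length in pixels is half the picture's height over the tangent of half this angle, whatever the lens; pixels are square), "cx", "cy" (the principal point, pixels), "k1" (the pictures are not rectified: a ray, as slopes to the right and down, at radius r is drawn at 1 + k1 r^2 times it, then the intrinsics apply), "view" (4x4, takes a point from world to camera coordinates); the wrist camera has in their place "tool_from_camera" (4x4, takes a point from camera to tool coordinates, whose origin is the TCP and whose axes are the flange's). Camera axes: x right, y up, looking along -z (the intrinsics and any distortion apply to the point x, -y, -z); pixel columns grow to the right and rows downward; lengths in m; the calibration is good to about 2 mm. A picture is of the moment at which its call begins: read the wrist's pose just before it. calibration takes no time and is no camera call.
- ticket.close_job(): hands the job in; it is judged then, once.
Trained networks look in the newest picture that a camera, given by its name, has taken for a name from the list of things; names that differ only in an ending like _2 or _b are one class to them, and where a whole thing is asked for, a point or a joint stands for the part that bears it (a point fixed in the world has none). Each returns a list of dicts, best first, with "p" (0 to 1); they miss things now and then, are a little off and sometimes report something else, mostly with a low value. They report only what shows in the picture. A call takes as long as a camera call. They do not tell look-alikes from the thing itself.
- cams.spot_in(camera, query): "box" ([centre column, centre row, width, height] as shares, 0 to 1, of the picture: columns of its width, rows of its height, round what is visible of it).
- cams.outline_of(camera, query): "mask" (480x640 bool, what is visible of it) and "box" ([centre column, centre row, width, height] as shares, 0 to 1, of the picture: columns of its width, rows of its height, round what is visible of it).
- cams.mark_of(camera, query): "location" ([column, row] as shares, 0 to 1, of the picture: columns of its width, rows of its height: a listed point, or the origin of a listed thing).
The state is a dict: "time_s": time; "q": joint angles; "qvel": joint speeds; "joint_efforts": joint torques, N m; "position": TCP position; "tool_rot": TCP orientation; "ft_force": force on the tool from outside, world axes, zero at the start; "wrist_torque": the same for the moment, N m; "grip_width": finger opening in m; "gripper_force": force on a finger pad.
Only numpy, scipy, OpenCV 4.12 (cv2) and the standard library are available. Lean on these libraries where they do the work, as an engineer would, in place of code of your own. Each camera call takes 0.05 s, during which the arm holds its last target. There are 200 camera calls.

TASK

Push the lid of the closed grey weight case up by its lip, gently and without straining it against its stay, until it goes over its balance point and stays open by itself. Then pick up the big brass weight from the bench and lower it gently, upright, fully home into the empty round nest in the case; leave the lid standing open and the two smaller weights in their nests.

Things in the scene. Friction and masses are not known exactly. Their poses are not given: they have to be found in the camera images.
- case: Grey steel weight case, fixed: 176 mm along its own x (hinge direction), 136 along y, rim 80 high, walls 6. Origin: centre of its underside, z up. Hinge on its +y side, lip of the lid on its -y side. A black insert fills it up to 22 mm above the bench, with three round nests 10 mm deep in a row along x.
- hinge (a point): Point on the lid's hinge axis, midway along it: 73 mm along the case's +y from its centre, 89 mm above the bench. The axis runs along the case's x. A rigid, unseen stay stops the lid 6 to 11 degrees beyond its balance point; the balance point differs from case to case (86 to 110 degrees open) and cannot be seen.
- lid: Grey lid, 176 x 136 x 22 mm. Origin on the hinge axis; closed, its axes are the case's (y from lip to hinge, z out of its top); the underside lies 8.5 mm below the axis. Its lip rises and swings over towards the case's +y; z tilts by the opening angle. Let go before its balance point it falls shut; past it, it falls on by itself and rests on the stay. Bears at most 20 N of push.
- lid_lip (a point): Centre of the underside of the lip: a flat steel tab 90 mm long along the hinge direction, 6 mm thick, standing out 22 mm from the lid's front edge. This point is 152 mm from the hinge axis along the lid's -y, 11 mm in from the tab's free edge; closed, 80 mm above the bench. Axes as the lid's. Lifting takes about 2 N here, falling to nothing at the balance point.
- nest (a point): Centre of the floor of the empty round nest for the big weight, 12 mm above the bench, 36 mm along +x and 10 mm along -y from the case's centre in its own axes; the nest is 41 mm wide and 10 mm deep.
- big_weight (a point): Centre (half-way up) of the big loose brass weight: a cylinder 38 mm in diameter that narrows above to a knob, 62 mm high overall, about 0.5 kg, standing on the bench on the case's lip side.
- weight_500: The same big weight; origin at the centre of its underside.
- weight_200: Smaller brass weight, 28 mm in diameter, 46 mm high, standing in its nest 30 mm along -x and 10 mm along -y from the case's centre; stays there. Origin: centre of its underside.
- weight_100: Smallest brass weight, 22 mm in diameter, 37 mm high, standing in its nest 64 mm along -x and 10 mm along -y from the case's centre; stays there. Origin: centre of its underside.
Not all that is in view belongs to the job. Leave any brown look-alike of the weight_500 alone.

How it is judged (in metres and radians):
On the way:
1. the lid stands open past 80 degrees by itself, untouched by the robot (angle between lid's own z axis and vertical above 1.4 rad and contact force between each of the arm, the fingers and lid below 0.05 N and angular speed of lid below 0.1 rad/s), for 0.3 s.
At the end, for the whole second after the job is handed in: The lid stands open by itself (more than 80 degrees, at rest); the big weight stands upright (within 0.08 rad) and at rest on the floor of the empty nest (within 3 mm of it in height and 5 mm of its centre); the smaller weights are in their nests, within 10 mm of where they stood (angle between lid's own z axis and vertical above 1.4 rad and angular speed of lid below 0.1 rad/s and horizontal distance between weight_500 and nest below 0.005 m and z of weight_500 in the frame of nest below 0.003 m and angle between weight_500's own z axis and vertical below 0.08 rad and linear speed of weight_500 below 0.02 m/s and distance of each of weight_200, weight_100 from where it was at the start of the episode below 0.01 m); the robot touches nothing.
It fails at once if the lid is pushed with more than 20 N (contact force between any of the fingers, the arm and lid above 20 N).
It fails at once if the big weight is dropped or rammed into the case (more than 40 N) (contact force between weight_500 and case above 40 N).
It fails at once if a smaller weight is shifted out of its nest (more than 10 mm) (distance of any of weight_200, weight_100 from where it was at the start of the episode above 0.01 m).
It also fails if it takes over 72 s, if anything falls off the work surface, if the arm or the gripper's body presses on something with over 40 N, if the wrist force passes 120 N, or if a joint passes its speed limit or range.

## Working session

There is one attempt and no reset: what is moved stays moved. The work goes in short steps, Python scripts to look and compute and a tool call to move; the robot and the scene stay as the last step left them, time stands still between calls to the robot, and variables do not carry over. Pictures are saved under pics/ and viewed, at most 10 in all, crops included, and the job is handed in when it is done.

Besides the shell and the picture viewer there is one more tool, called by a JSON object that holds its "method" and its "body". move_arm: Moves the arm, as the interface text tells. Its arguments: {"type":"object","properties":{"jaw":{"type":"array","items":{"type":"number"}},"dp":{"type":"array","items":{"type":"array","items":{"type":"number"}}},"turn":{"type":"array","items":{"type":"array","items":{"type":"number"}}},"force":{"type":"number"}},"required":["jaw","dp","turn"]}

```bash
mkdir -p pics
cat > h.py <<'E'
import numpy as np, cv2
from rig import observe, cams, ticket
def cal(n):
    c=cams.calibration(n); f=240/np.tan(np.radians(c["vertical_fov"])/2); return c,f
def T_wc(n,st=None):
    c,f=cal(n)
    if n!="wrist": return np.linalg.inv(np.array(c["view"]))
    st=st or observe(); T=np.eye(4); T[:3,:3]=st["tool_rot"]; T[:3,3]=st["position"]
    return T@np.array(c["tool_from_camera"])
def rays(n,uv):
    c,f=cal(n); uv=np.atleast_2d(uv).astype(float)
    d=np.stack([(uv[:,0]-c["cx"])/f,(uv[:,1]-c["cy"])/f],1); s=d.copy()
    for _ in range(20): s=d/(1+c["k1"]*(s**2).sum(1,keepdims=True))
    return s
def pts(n,uv,depth,T):
    s=rays(n,uv); z=np.asarray(depth).reshape(-1,1)
    p=np.hstack([s[:,:1]*z,-s[:,1:]*z,-z,np.ones_like(z)]); return (p@T.T)[:,:3]
def onplane(n,uv,h,T):
    s=rays(n,uv); d=np.hstack([s[:,:1],-s[:,1:],-np.ones((len(s),1))])@T[:3,:3].T
    o=T[:3,3]; return o+d*((h-o[2])/d[:,2:])
def cloud(n,dep,T):
    v,u=np.nonzero(dep>0); return pts(n,np.stack([u,v],1),dep[v,u],T),u,v
def save(name,img): cv2.imwrite("pics/"+name,cv2.cvtColor(img,cv2.COLOR_RGB2BGR))
E
python3 - <<'E'
from h import *
print(observe())
ims=[]
for n in ["scene","top"]:
    im,d=cams.get_image(n); np.save(n+"_d.npy",d); np.save(n+"_i.npy",im); ims.append(im); T=T_wc(n)
    print(n,T[:3,3].round(3),(-T[:3,2]).round(2))
    for q,h in [("lid_lip",.08),("hinge",.089),("nest",.012),("big_weight",.031),("weight_500",0),("case",0),("lid",.089)]:
        for r in cams.mark_of(n,q)[:3]:
            uv=np.array(r["location"])*[640,480]; print(q,round(r["p"],2),uv.round(0),onplane(n,uv,h,T)[0].round(3))
save("a.png",cv2.resize(np.hstack(ims),(800,300))); save("scene.png",ims[0]);save("top.png",ims[1])
E
```

```text
{'time_s': 0.0, 'q': array([ 6.00290203e+01,  2.18413473e+01,  7.43859298e+01,  1.95182209e-03,
        8.38582095e+01, -1.23350332e+01]), 'qvel': array([-0.00782405,  0.00058543,  0.00693739,  0.08808574, -0.00681316,
        0.07003835]), 'joint_efforts': array([-5.68552514e-04, -4.48451078e+01, -2.31281930e+01, -2.16373087e-04,
        4.77290319e-03, -1.76399243e-05]), 'position': array([0.16644789, 0.52385918, 0.20670154]), 'tool_rot': array([[-9.52999530e-01,  3.02970785e-01, -7.74697367e-04],
       [ 3.02971571e-01,  9.52998741e-01, -1.27558625e-03],
       [ 3.51820250e-04, -1.45034437e-03, -9.99998886e-01]]), 'ft_force': array([0.0388908 , 0.26467951, 0.11931478]), 'wrist_torque': array([ 0.00981939, -0.00623305, -0.0552953 ]), 'gripper_force': 0.0, 'grip_width': 0.08531974957205674}
scene [-0.01  -0.587  0.457] [ 0.56  0.72 -0.41]
lid_lip 0.94 [359. 270.] [ 0.481 -0.057  0.08 ]
hinge 0.9 [444. 301.] [ 0.502 -0.21   0.089]
big_weight 0.97 [248. 229.] [0.482 0.295 0.031]
big_weight 0.9 [279. 242.] [0.497 0.2   0.031]
big_weight 0.57 [305. 246.] [0.529 0.154 0.031]
weight_500 0.96 [249. 241.] [0.485 0.298 0.   ]
weight_500 0.87 [309. 260.] [ 0.534  0.149 -0.   ]
weight_500 0.69 [276. 258.] [ 0.487  0.195 -0.   ]
case 0.95 [395. 332.] [ 0.492 -0.134  0.   ]
lid 0.62 [443. 297.] [ 0.508 -0.204  0.089]
top [0.439 0.08  0.927] [ 0.08 -0.03 -1.  ]
lid_lip 0.57 [387. 256.] [ 0.477 -0.054  0.08 ]
lid_lip 0.29 [201. 258.] [0.477 0.27  0.08 ]
hinge 0.96 [476. 238.] [ 0.507 -0.21   0.089]
big_weight 0.96 [194. 257.] [0.482 0.294 0.031]
big_weight 0.88 [277. 229.] [0.531 0.141 0.031]
big_weight 0.81 [155. 225.] [0.541 0.366 0.031]
weight_500 0.67 [200. 259.] [0.48  0.289 0.   ]
weight_500 0.59 [162. 229.] [0.538 0.363 0.   ]
weight_500 0.58 [280. 234.] [0.525 0.137 0.   ]
case 0.65 [423. 249.] [ 0.494 -0.138  0.   ]
lid 0.93 [474. 241.] [ 0.501 -0.207  0.089]
```

View pics/top.png

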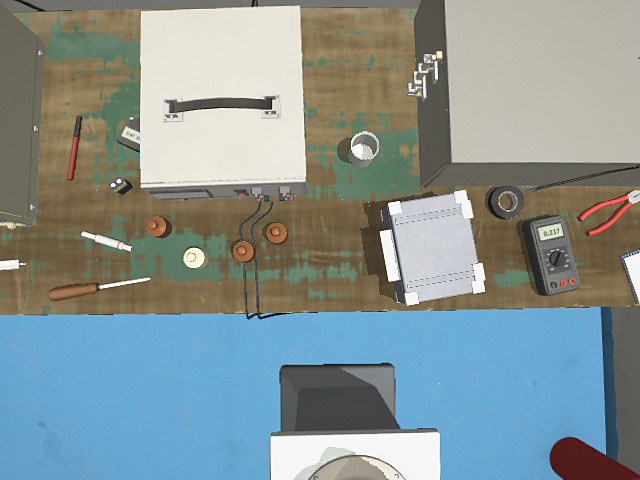

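View pics/scene.png

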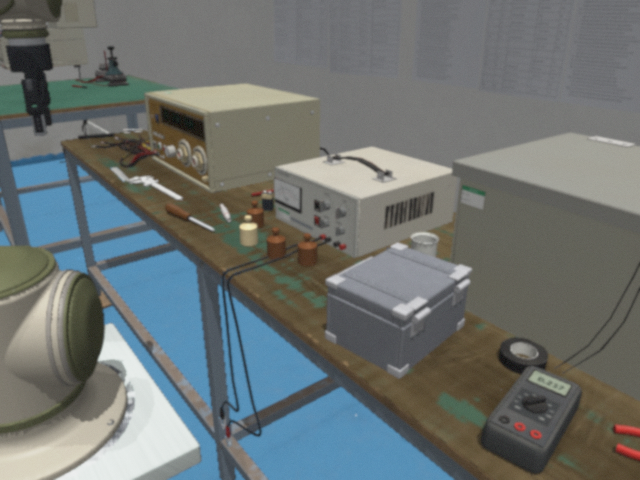

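The top view shows the closed case with its lip at (387,256) and its hinge at (476,238). One pale brass weight stands at (194,257), with three brown look-alikes at (157,226), (243,251) and (277,233). The pale one fits "brass", so I'll confirm it in a crop and fit the case from depth.

Run:
```python
from h import *
for n in ["top","scene"]:
    d=np.load(n+"_d.npy"); T=T_wc(n); P,u,v=cloud(n,d,T)
    m=(abs(P[:,2]-.1025)<.006)&(P[:,1]<0)&(P[:,1]>-.25)&(P[:,0]<.6)&(P[:,0]>.38)
    if n=="top":
        r=cv2.minAreaRect((P[m][:,:2]*1000).astype(np.float32)); print(n,m.sum(),np.median(P[m][:,2]),r)
    m=(P[:,2]>.077)&(P[:,2]<.093)&(P[:,1]<0)&(P[:,1]>-.08)&(P[:,0]<.6)&(P[:,0]>.38)
    print("tab",m.sum(),P[m].mean(0),P[m].min(0),P[m].max(0))
    m=(abs(P[:,0]-.482)<.03)&(abs(P[:,1]-.294)<.03)&(P[:,2]>.006)&(P[:,2]<.09)
    print("wt",m.sum(),P[m].mean(0),P[m].min(0),P[m].max(0))
    for lo in range(6,66,6):
        k=m&(P[:,2]>lo/1e3)&(P[:,2]<=(lo+6)/1e3)
        if k.sum(): print(lo,k.sum(),(P[k].min(0)*1e3).round(0),(P[k].max(0)*1e3).round(0))
a=np.load("scene_i.npy")[200:280,220:330]; b=np.load("top_i.npy")[205:285,135:295]
save("crop.png",np.hstack([cv2.resize(a,(400,291)),cv2.resize(b,(400,291))]))
```

```text
top 8161 0.10292199112772404 ((491.919921875, -137.28579711914062), (179.51138305664062, 142.06982421875), 9.027419090270996)
tab 757 [ 0.48036422 -0.05910068  0.08637082] [ 0.41463165 -0.07988909  0.0771044 ] [ 0.56586929 -0.04048247  0.09290347]
wt 408 [0.48046188 0.28877962 0.04082151] [0.46223166 0.2738528  0.00616269] [0.50032789 0.31045681 0.06438459]
6 12 [462. 274.   6.] [495. 289.  11.]
12 14 [462. 275.  12.] [498. 289.  17.]
18 10 [462. 275.  18.] [490. 291.  24.]
24 16 [462. 274.  24.] [497. 293.  30.]
30 14 [464. 274.  30.] [499. 309.  36.]
36 197 [464. 274.  36.] [500. 310.  42.]
42 81 [467. 274.  42.] [498. 307.  47.]
54 28 [474. 285.  55.] [488. 300.  60.]
60 36 [476. 286.  60.] [488. 299.  64.]
tab 58 [ 0.47926678 -0.04907524  0.08559858] [ 0.4355126  -0.05723138  0.08397848] [ 0.52139155 -0.04050991  0.08759797]
wt 393 [0.47612522 0.2834605  0.03084909] [0.4615301  0.2706761  0.00603183] [0.49821189 0.30644808 0.06248356]
6 46 [462. 274.   6.] [495. 300.  12.]
12 45 [462. 273.  12.] [494. 299.  18.]
18 50 [462. 273.  18.] [495. 299.  24.]
24 47 [462. 273.  24.] [496. 297.  30.]
30 46 [462. 273.  30.] [497. 296.  36.]
36 77 [462. 271.  36.] [498. 306.  42.]
42 38 [466. 280.  42.] [492. 298.  47.]
48 11 [475. 286.  48.] [484. 297.  54.]
54 23 [473. 284.  54.] [487. 298.  60.]
60 10 [476. 286.  60.] [484. 296.  62.]
```

View pics/crop.png

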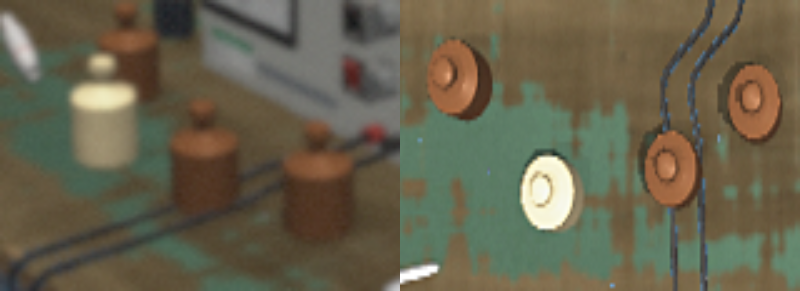

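Confirmed: the pale brass weight in the middle of the crop is the target, at about (0.482, 0.292). The other three are brown. The case centre is at (0.492, -0.137) with case +y = (0.157, -0.988), and the lip measures at the expected height. Next I move above the lip side.

{"method": "move_arm", "body": {"jaw": [0,0,0,0,0,0,0,0,0,0,0,0], "dp": [[-2.68,-2.45,-0.27],[-2.68,-2.45,-0.27],[-2.68,-2.45,-0.27],[-2.68,-2.45,-0.27],[-2.68,-2.45,-0.27],[-2.68,-2.45,-0.27],[-2.68,-2.45,-0.27],[-2.68,-2.45,-0.27],[-2.68,-2.45,-0.27],[-2.68,-2.45,-0.27],[-2.68,-2.45,-0.27],[-2.68,-2.45,-0.27]], "turn": [[0,0,0],[0,0,0],[0,0,0],[0,0,0],[0,0,0],[0,0,0],[0,0,0],[0,0,0],[0,0,0],[0,0,0],[0,0,0],[0,0,0]]}}

```text
time_s: 1.8
position: [0.3845, 0.1448, 0.2401]
tool_rot: [[-0.953, 0.303, 0.001], [0.303, 0.953, 0.0], [-0.001, 0.0, -1.0]]
ft_force: [0.8, 1.2, 0.8]
grip_width: 0.0001
gripper_force: 0.0
```

{"method": "move_arm", "body": {"jaw": [0,0,0,0,0,0,0,0,0], "dp": [[-2.68,-2.45,-0.27],[-2.68,-2.45,-0.27],[-2.68,-2.45,-0.27],[-2.68,-2.45,-0.27],[0,0,0],[0,0,0],[0,0,0],[0,0,0],[0,0,0]], "turn": [[0,0,0],[0,0,0],[0,0,0],[0,0,0],[0,0,-0.093],[0,0,-0.093],[0,0,-0.093],[0,0,-0.093],[0,0,-0.093]]}}

```text
time_s: 2.55
position: [0.4565, 0.0205, 0.2506]
tool_rot: [[-0.987, -0.161, 0.0], [-0.161, 0.987, -0.0], [-0.0, -0.0, -1.0]]
ft_force: [-0.1, 0.3, -0.5]
grip_width: -0.0004
gripper_force: 0.0
```

{"method": "move_arm", "body": {"jaw": [0,0,0,0,0,0,0,0,0,0,0,0], "dp": [[0,0,0],[0,0,0],[0,0,0],[0,0,0],[0,0,0],[0,0,0],[0,0,0],[0,0,0],[0,0,0],[0,0,0],[0,0,0],[0,0,0]], "turn": [[0.103,0,0],[0.103,0,0],[0.103,0,0],[0.103,0,0],[0.103,0,0],[0.103,0,0],[0.103,0,0],[0.103,0,0],[0.103,0,0],[0.103,0,0],[0.103,0,0],[0,0,0]]}}

```text
time_s: 3.55
position: [0.4559, 0.0216, 0.2481]
tool_rot: [[-0.987, -0.072, 0.142], [-0.159, 0.414, -0.896], [0.006, -0.907, -0.42]]
ft_force: [-0.3, -0.0, -1.5]
grip_width: -0.0003
gripper_force: 0.0
```

```bash
cat >> h.py <<'E'
C=np.array([.492,-.137,0]); YC=np.array([.157,-.9876,0]); XC=np.array([-.9876,-.157,0])
def case(p): d=np.asarray(p)-C; return np.array([d@XC,d@YC,d[2]])
def world(p): return C+p[0]*XC+p[1]*YC+np.array([0,0,p[2]])
def go(w):
    s=observe(); return (100*np.asarray(s["tool_rot"]).T@(np.asarray(w)-s["position"])).round(2)
def info():
    s=observe(); R=np.array(s["tool_rot"]); print("t",round(s["time_s"],2),"pos",s["position"].round(4),"case",(1e3*case(s["position"])).round(1),"F",s["ft_force"].round(2),"q",s["q"].round(0),"grip",s["grip_width"],s["gripper_force"])
    print("z in case",[round(float(R[:,2]@a),3) for a in (XC,YC,[0,0,1])],"x in case",[round(float(R[:,0]@a),3) for a in (XC,YC,[0,0,1])])
E
python3 - <<'E'
from h import *
info(); w=world([.015,-.135,.055]); print(w,go(w))
E
```

```text
t 3.55 pos [0.4559 0.0216 0.2481] case [  10.7 -162.3  248.1] F [-0.3  -0.04 -1.48] q [ 20.  24.  93. -63.  87. -61.] grip -0.00029734965925598994 0.0
z in case [0.001, 0.907, -0.42] x in case [1.0, 0.002, 0.006]
[ 0.455991 -0.006029  0.055   ] [ 0.31 16.38 10.59]
```

{"method": "move_arm", "body": {"jaw": [0,0,0,0,0,0,0,0,0,0,0,0], "dp": [[0,1.46,0.675],[0,1.46,0.675],[0,1.46,0.675],[0,1.46,0.675],[0,1.46,0.675],[0,1.46,0.675],[0,1.46,0.675],[0,1.46,0.675],[0,1.46,0.675],[0,1.46,0.675],[0,1.46,0.675],[0,1.46,0.675]], "turn": [[0,0,0],[0,0,0],[0,0,0],[0,0,0],[0,0,0],[0,0,0],[0,0,0],[0,0,0],[0,0,0],[0,0,0],[0,0,0],[0,0,0]]}}

```text
time_s: 4.55
position: [0.4569, 0.0215, 0.0571]
tool_rot: [[-0.988, -0.065, 0.14], [-0.155, 0.422, -0.893], [-0.002, -0.904, -0.427]]
ft_force: [0.2, -0.3, 0.9]
grip_width: -0.0003
gripper_force: 0.0
```

{"method": "move_arm", "body": {"jaw": [0,0,0,0,0,0,0], "dp": [[0,-0.42,0.91],[0,-0.42,0.91],[0,-0.42,0.91],[0,-0.42,0.91],[0,-0.42,0.91],[0,-0.42,0.91],[0,0,0]], "turn": [[0,0,0],[0,0,0],[0,0,0],[0,0,0],[0,0,0],[0,0,0],[0,0,0]]}}

```text
time_s: 5.13
position: [0.4657, -0.0397, 0.0576]
tool_rot: [[-0.988, -0.065, 0.14], [-0.154, 0.419, -0.895], [-0.0, -0.906, -0.424]]
ft_force: [0.2, -0.6, -0.2]
grip_width: -0.0003
gripper_force: 0.0
```

Run:
```python
from h import *
info(); im,d=cams.get_image("scene"); save("s1.png",im[150:390,240:560].repeat(2,0).repeat(2,1))
```

```text
t 5.13 pos [ 0.4657 -0.0397  0.0576] case [  10.7 -100.2   57.6] F [ 0.23 -0.58 -0.15] q [ 12.  42. 105. -73.  71. -35.] grip -0.0002556834274017608 0.0
z in case [0.002, 0.906, -0.424] x in case [1.0, -0.003, -0.0]
```

View pics/s1.png

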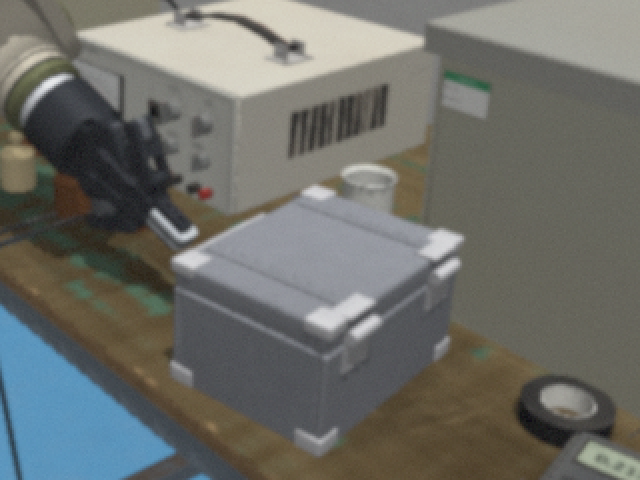

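The fingers point at the lip just in front of its tab, near (180,235) in the crop. I slip under it and raise until I feel contact.

{"method": "move_arm", "body": {"jaw": [0,0,0,0,0], "dp": [[0,0.36,0.17],[0,-0.25,0.54],[0,-0.25,0.54],[0,-0.25,0.54],[0,0,0]], "turn": [[0,0,0],[0,0,0],[0,0,0],[0,0,0],[0,0,0]]}}

```text
time_s: 5.6
position: [0.4685, -0.0564, 0.0531]
tool_rot: [[-0.988, -0.066, 0.141], [-0.156, 0.419, -0.895], [0.0, -0.906, -0.424]]
ft_force: [-0.2, 0.1, 0.2]
grip_width: -0.0003
gripper_force: 0.0
```

{"method": "move_arm", "body": {"jaw": [0,0,0,0,0,0,0,0], "dp": [[0,-0.18,-0.085],[0,-0.18,-0.085],[0,-0.18,-0.085],[0,-0.18,-0.085],[0,-0.18,-0.085],[0,-0.18,-0.085],[0,-0.18,-0.085],[0,0,0]], "turn": [[0,0,0],[0,0,0],[0,0,0],[0,0,0],[0,0,0],[0,0,0],[0,0,0],[0,0,0]]}}

```text
time_s: 6.27
position: [0.4687, -0.0553, 0.0674]
tool_rot: [[-0.988, -0.066, 0.142], [-0.157, 0.419, -0.894], [-0.0, -0.906, -0.424]]
ft_force: [0.0, 0.9, 0.2]
grip_width: -0.0003
gripper_force: 0.0
```

```bash
cat >> h.py <<'E'
def lid():
    "lid angle from top depth: best plane angle about the hinge"
    im,d=cams.get_image("top"); P,u,v=cloud("top",d,T_wc("top")); Q=np.stack([(P-C)@XC,(P-C)@YC,P[:,2]],1)
    a=-(Q[:,1]-.073); b=Q[:,2]-.089   # from hinge toward lip, up
    m=(Q[:,0]<-.035)&(Q[:,0]>-.08)&(np.hypot(a,b)<.145)&(np.hypot(a,b)>.05)&(b>-.005-.06*0)
    if m.sum()<10: return None
    return m.sum(), np.degrees(np.percentile(np.arctan2(b[m],a[m]),[5,25,50,75,95])).round(1)
E
python3 - <<'E'
from h import *
info(); print(lid())
E
```

```text
t 6.27 pos [ 0.4687 -0.0553  0.0674] case [ 10.2 -84.3  67.4] F [0.   0.93 0.21] q [ 10.  41. 106. -75.  70. -36.] grip -0.00026677051252545436 0.0
z in case [0.0, 0.906, -0.424] x in case [1.0, -0.0, -0.0]
(np.int64(1451), array([ 4.8,  6.6,  8.1, 11. , 15.2]))
```

{"method": "move_arm", "body": {"jaw": [0,0,0,0,0,0], "dp": [[0,-0.18,-0.085],[0,-0.18,-0.085],[0,-0.18,-0.085],[0,-0.18,-0.085],[0,-0.18,-0.085],[0,0,0]], "turn": [[0,0,0],[0,0,0],[0,0,0],[0,0,0],[0,0,0],[0,0,0]]}}

```text
time_s: 6.82
position: [0.4687, -0.0554, 0.0774]
tool_rot: [[-0.988, -0.066, 0.142], [-0.157, 0.419, -0.895], [-0.001, -0.906, -0.424]]
ft_force: [-0.5, 0.1, -0.4]
grip_width: 0.0001
gripper_force: 0.0
```

Run:
```python
from h import *
info(); print(lid())
im,d=cams.get_image("scene"); save("s2.png",im[170:310,280:480].repeat(4,0).repeat(4,1))
```

```text
t 6.82 pos [ 0.4687 -0.0554  0.0774] case [ 10.2 -84.3  77.4] F [-0.49  0.05 -0.39] q [ 10.  40. 106. -74.  70. -37.] grip 9.74139701568847e-05 0.0
z in case [0.0, 0.906, -0.424] x in case [1.0, -0.0, -0.001]
(np.int64(1459), array([ 4.9,  6.6,  8.1, 10.8, 15. ]))
```

View pics/s2.png

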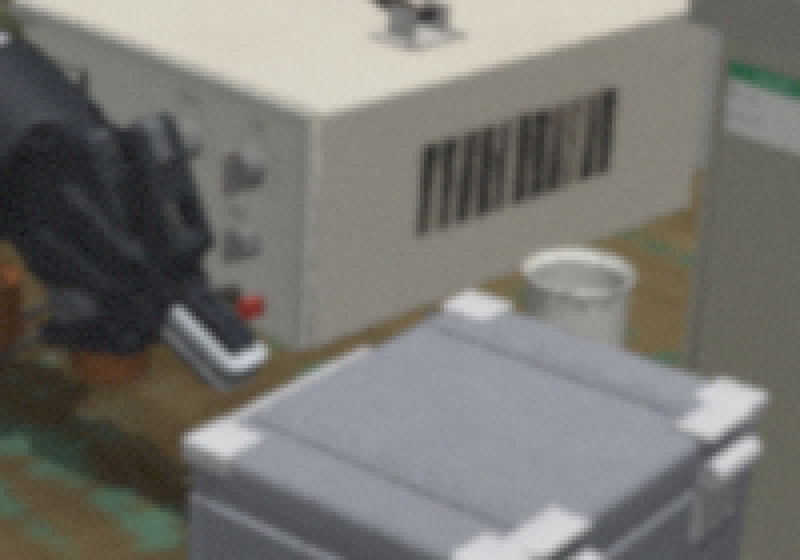

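The fingertip, near (250,365) in this crop, is still outside the tab and not hidden by it. I'll check tip and tab positions with depth.

Run:
```python
from h import *
s=observe()
for n in ["scene","top"]:
    im,d=cams.get_image(n); T=T_wc(n); P,u,v=cloud(n,d,T); Q=np.stack([(P-C)@XC,(P-C)@YC,P[:,2]],1)*1e3
    for nm,x0,x1 in [("finger strip",0,22),("tab strip",-40,-25)]:
        m=(Q[:,0]>x0)&(Q[:,0]<x1)&(Q[:,1]>-125)&(Q[:,1]<-55)&(Q[:,2]>30)
        print(n,nm)
        for y in range(-125,-55,5):
            k=m&(Q[:,1]>=y)&(Q[:,1]<y+5)
            if k.sum(): print(y,k.sum(),np.percentile(Q[k,2],[0,50,100]).round(1))
    p=np.linalg.inv(T)@np.append(s["position"],1); c,f=cal(n); a=np.array([p[0],-p[1]])/-p[2]; a*=1+c["k1"]*(a@a); print("TCP px",f*a+[c["cx"],c["cy"]],-p[2], "depth there",d[int(f*a[1]+c["cy"]),int(f*a[0]+c["cx"])])
    if n=="top": save("t2.png",im[210:310,340:480].repeat(5,0).repeat(5,1))
```

```text
scene finger strip
-125 53 [ 80.  105.7 111.4]
-120 53 [ 80.5 101.7 108.9]
-115 66 [ 81.5  97.9 106.6]
-110 74 [ 81.4  94.  103.3]
-105 12 [92.1 94.  95.2]
-95 1 [85.2 85.2 85.2]
-90 12 [84.9 85.9 86.7]
-70 6 [101.4 102.  102.1]
-65 20 [100.9 101.9 102.9]
-60 24 [100.9 101.8 103.1]
scene tab strip
-95 3 [84.6 84.9 85.4]
-90 7 [85.  85.8 87.2]
-70 7 [ 99.6 101.  101.7]
-65 12 [100.4 101.6 102.4]
-60 13 [101.2 101.8 102.8]
TCP px [352.32061126 273.51171858] 0.8071702543830497 depth there 0.7568954
top finger strip
-125 39 [100.  110.  113.4]
-120 33 [ 98.8 106.8 111.8]
-115 34 [ 96.  103.3 107.4]
-110 30 [ 91.8  96.8 104. ]
-105 8 [92.6 94.  96.1]
-95 8 [81.8 85.1 87.2]
-90 39 [81.7 86.2 89.4]
-85 34 [82.8 86.2 89.4]
-80 37 [83.6 86.3 89.2]
-75 35 [83.8 86.9 90.3]
-70 60 [ 82.8  98.9 105.4]
-65 37 [ 98.7 102.7 106.5]
-60 35 [100.4 102.9 105.9]
top tab strip
-95 7 [82.  86.6 88.3]
-90 23 [82.8 86.7 90.4]
-85 24 [84.3 86.7 89.4]
-80 25 [85.1 86.8 89. ]
-75 25 [82.8 86.2 87.9]
-70 39 [ 84.9 100.5 104.9]
-65 26 [ 99.1 103.5 106.5]
-60 26 [ 99.4 102.6 105.8]
TCP px [387.43540296 261.32433637] 0.8525525799318048 depth there 0.84407705
```

View pics/t2.png

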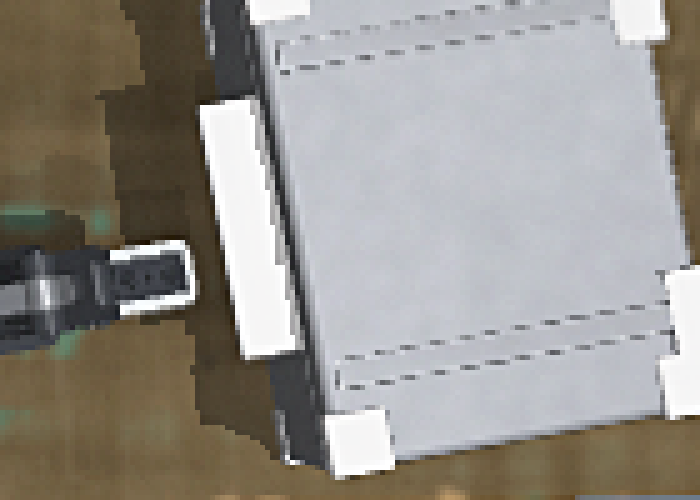

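Depth in both cameras puts the real fingertip about 22 mm behind the reported TCP along the tool, at case y ≈ -103 mm. The tab edge is where I expected it, at -91 mm. I'll use this measured tip: go down 23 mm, then forward 25 mm.

{"method": "move_arm", "body": {"jaw": [0,0,0,0,0,0,0,0,0,0], "dp": [[0,0.52,0.244],[0,0.52,0.244],[0,0.52,0.244],[0,0.52,0.244],[0,-0.21,0.454],[0,-0.21,0.454],[0,-0.21,0.454],[0,-0.21,0.454],[0,-0.21,0.454],[0,0,0]], "turn": [[0,0,0],[0,0,0],[0,0,0],[0,0,0],[0,0,0],[0,0,0],[0,0,0],[0,0,0],[0,0,0],[0,0,0]]}}

```text
time_s: 7.85
position: [0.4724, -0.0808, 0.0538]
tool_rot: [[-0.988, -0.066, 0.141], [-0.156, 0.419, -0.894], [-0.0, -0.905, -0.425]]
ft_force: [-0.1, 0.4, -1.4]
grip_width: 0.0001
gripper_force: 0.9
```

```bash
cat >> h.py <<'E'
def strip(n="top",x0=0,x1=22,ya=-130,yb=-85):
    im,d=cams.get_image(n); P,u,v=cloud(n,d,T_wc(n)); Q=np.stack([(P-C)@XC,(P-C)@YC,P[:,2]],1)*1e3
    m=(Q[:,0]>x0)&(Q[:,0]<x1)&(Q[:,2]>30)
    for y in range(ya,yb,5):
        k=m&(Q[:,1]>=y)&(Q[:,1]<y+5)
        if k.sum(): print(y,k.sum(),np.percentile(Q[k,2],[0,50,100]).round(1))
E
python3 - <<'E'
from h import *
info(); print(lid()); strip()
E
```

```text
t 7.85 pos [ 0.4724 -0.0808  0.0538] case [ 10.5 -58.5  53.8] F [-0.08  0.44 -1.39] q [  7.  42. 107. -78.  68. -33.] grip 5.381810345681377e-05 0.9085036301985383
z in case [0.001, 0.905, -0.425] x in case [1.0, -0.001, -0.0]
(np.int64(1470), array([ 6. ,  7.9,  9.5, 12.2, 16.6]))
-130 31 [136.3 146.5 152.3]
-125 32 [132.5 137.7 142.1]
-120 24 [113.1 125.7 132. ]
-115 33 [110.7 114.2 123.8]
-110 13 [83.  90.9 92.8]
-105 33 [79.5 87.6 92.2]
-100 33 [77.7 86.4 90.4]
-95 44 [75.  85.6 92.4]
-90 36 [87.4 89.9 93.8]
```

The lid is already raised about 1.4° with about 1.4 N of contact force, so the lip sits on the finger. Next I compute the arc steps.

```bash
cat > arc.py <<'E'
from h import *
# plane coords (yc,z) mm ; tool angle al below horizontal; tool z=(cos,-sin), tool y=(-sin,-cos)
def plan(dths, r):
    s=observe(); p=case(s["position"])[1:]*1e3; R=np.array(s["tool_rot"]); z=np.array([R[:,2]@YC,R[2,2]])
    al=np.arctan2(-z[1],z[0]); k=np.array([-6.5,-22])
    ax=lambda a:(np.array([-np.sin(a),-np.cos(a)]),np.array([np.cos(a),-np.sin(a)]))
    H=np.array([73,89.]); y,zz=ax(al); K=p+k[0]*y+k[1]*zz; print("K",K,"al",np.degrees(al),"K angle",np.degrees(np.arctan2(K[1]-89,73-K[0])))
    v=K-H
    for i,d in enumerate(dths):
        d=np.radians(d); da=r*d if np.isscalar(r) else np.radians(r[i])
        c,sn=np.cos(-d),np.sin(-d); v=np.array([c*v[0]-sn*v[1],sn*v[0]+c*v[1]]); K=H+v   # opening: -yc -> +z (clockwise in yc,z)
        y,zz=ax(al+da); q=K-k[0]*y-k[1]*zz; y0,z0=ax(al)
        print(np.round([0,(q-p)@y0/10,(q-p)@z0/10],2),"turn x",round(-da,4)); p=q; al+=da
    print("end K angle",np.degrees(np.arctan2(v[1],-v[0])),"al",np.degrees(al),"p",p)
E
python3 - <<'E'
from arc import *
plan([2]*40,.75)
E
```

```text
K [-76.075145    69.20558924] al 25.091067241764613 K angle -7.5635716746999355
[ 0.   -0.39 -0.29] turn x -0.0262
[ 0.   -0.39 -0.29] turn x -0.0262
[ 0.   -0.39 -0.29] turn x -0.0262
[ 0.   -0.4  -0.28] turn x -0.0262
[ 0.   -0.4  -0.28] turn x -0.0262
[ 0.   -0.4  -0.27] turn x -0.0262
[ 0.   -0.4  -0.27] turn x -0.0262
[ 0.   -0.41 -0.27] turn x -0.0262
[ 0.   -0.41 -0.26] turn x -0.0262
[ 0.   -0.41 -0.26] turn x -0.0262
[ 0.   -0.41 -0.25] turn x -0.0262
[ 0.   -0.41 -0.25] turn x -0.0262
[ 0.   -0.42 -0.25] turn x -0.0262
[ 0.   -0.42 -0.24] turn x -0.0262
[ 0.   -0.42 -0.24] turn x -0.0262
[ 0.   -0.42 -0.23] turn x -0.0262
[ 0.   -0.42 -0.23] turn x -0.0262
[ 0.   -0.43 -0.22] turn x -0.0262
[ 0.   -0.43 -0.22] turn x -0.0262
[ 0.   -0.43 -0.22] turn x -0.0262
[ 0.   -0.43 -0.21] turn x -0.0262
[ 0.   -0.43 -0.21] turn x -0.0262
[ 0.   -0.43 -0.2 ] turn x -0.0262
[ 0.   -0.44 -0.2 ] turn x -0.0262
[ 0.   -0.44 -0.19] turn x -0.0262
[ 0.   -0.44 -0.19] turn x -0.0262
[ 0.   -0.44 -0.19] turn x -0.0262
[ 0.   -0.44 -0.18] turn x -0.0262
[ 0.   -0.44 -0.18] turn x -0.0262
[ 0.   -0.44 -0.17] turn x -0.0262
[ 0.   -0.45 -0.17] turn x -0.0262
[ 0.   -0.45 -0.16] turn x -0.0262
[ 0.   -0.45 -0.16] turn x -0.0262
[ 0.   -0.45 -0.15] turn x -0.0262
[ 0.   -0.45 -0.15] turn x -0.0262
[ 0.   -0.45 -0.15] turn x -0.0262
[ 0.   -0.45 -0.14] turn x -0.0262
[ 0.   -0.45 -0.14] turn x -0.0262
[ 0.   -0.45 -0.13] turn x -0.0262
[ 0.   -0.46 -0.13] turn x -0.0262
end K angle 72.43642832530007 al 85.09106724176456 p [ 23.02611545 209.89757227]
```

{"method": "move_arm", "body": {"jaw": [0,0,0,0,0,0,0,0,0,0], "dp": [[0,-0.39,-0.29],[0,-0.39,-0.29],[0,-0.39,-0.29],[0,-0.4,-0.28],[0,-0.4,-0.28],[0,-0.4,-0.27],[0,-0.4,-0.27],[0,-0.41,-0.27],[0,-0.41,-0.26],[0,-0.41,-0.26]], "turn": [[-0.0262,0,0],[-0.0262,0,0],[-0.0262,0,0],[-0.0262,0,0],[-0.0262,0,0],[-0.0262,0,0],[-0.0262,0,0],[-0.0262,0,0],[-0.0262,0,0],[-0.0262,0,0]]}}

```text
time_s: 8.78
position: [0.4719, -0.0778, 0.1025]
tool_rot: [[-0.988, -0.101, 0.12], [-0.157, 0.637, -0.755], [0.0, -0.764, -0.645]]
ft_force: [-0.1, 0.2, -2.0]
grip_width: -0.0001
gripper_force: 0.8
```

Run:
```python
from arc import *
info(); print(lid()); plan([2]*24,.7)
```

```text
t 8.78 pos [ 0.4719 -0.0778  0.1025] case [ 10.6 -61.7 102.5] F [-0.07  0.23 -2.02] q [  2.  29. 105. -62.  59. -57.] grip -0.00010466793929115777 0.7891266094520688
z in case [0.0, 0.764, -0.645] x in case [1.0, -0.0, 0.0]
(np.int64(1443), array([21.6, 26.8, 28.4, 31.1, 35.5]))
K [-73.87607182 122.99131603] al 40.21239227519282 K angle 13.030477670909729
[ 0.   -0.42 -0.25] turn x -0.0244
[ 0.   -0.42 -0.24] turn x -0.0244
[ 0.   -0.42 -0.24] turn x -0.0244
[ 0.   -0.43 -0.23] turn x -0.0244
[ 0.   -0.43 -0.23] turn x -0.0244
[ 0.   -0.43 -0.22] turn x -0.0244
[ 0.   -0.43 -0.22] turn x -0.0244
[ 0.   -0.43 -0.21] turn x -0.0244
[ 0.   -0.44 -0.21] turn x -0.0244
[ 0.   -0.44 -0.2 ] turn x -0.0244
[ 0.   -0.44 -0.2 ] turn x -0.0244
[ 0.   -0.44 -0.19] turn x -0.0244
[ 0.   -0.44 -0.19] turn x -0.0244
[ 0.   -0.45 -0.18] turn x -0.0244
[ 0.   -0.45 -0.18] turn x -0.0244
[ 0.   -0.45 -0.17] turn x -0.0244
[ 0.   -0.45 -0.17] turn x -0.0244
[ 0.   -0.45 -0.16] turn x -0.0244
[ 0.   -0.45 -0.16] turn x -0.0244
[ 0.   -0.46 -0.15] turn x -0.0244
[ 0.   -0.46 -0.15] turn x -0.0244
[ 0.   -0.46 -0.14] turn x -0.0244
[ 0.   -0.46 -0.13] turn x -0.0244
[ 0.   -0.46 -0.13] turn x -0.0244
end K angle 61.03047767090974 al 73.81239227519286 p [-1.27870582e-01  1.97954942e+02]
```

{"method": "move_arm", "body": {"jaw": [0,0,0,0,0,0,0,0,0,0,0,0], "dp": [[0,-0.42,-0.25],[0,-0.42,-0.24],[0,-0.42,-0.24],[0,-0.43,-0.23],[0,-0.43,-0.23],[0,-0.43,-0.22],[0,-0.43,-0.22],[0,-0.43,-0.21],[0,-0.44,-0.21],[0,-0.44,-0.2],[0,-0.44,-0.2],[0,-0.44,-0.19]], "turn": [[-0.0244,0,0],[-0.0244,0,0],[-0.0244,0,0],[-0.0244,0,0],[-0.0244,0,0],[-0.0244,0,0],[-0.0244,0,0],[-0.0244,0,0],[-0.0244,0,0],[-0.0244,0,0],[-0.0244,0,0],[-0.0244,0,0]]}}

```text
time_s: 9.83
position: [0.4748, -0.0979, 0.156]
tool_rot: [[-0.988, -0.131, 0.084], [-0.156, 0.828, -0.539], [0.001, -0.546, -0.838]]
ft_force: [-0.6, 0.3, -1.5]
grip_width: -0.0002
gripper_force: 0.7
```

{"method": "move_arm", "body": {"jaw": [0,0,0,0,0,0,0,0,0,0,0,0], "dp": [[0,-0.44,-0.19],[0,-0.45,-0.18],[0,-0.45,-0.18],[0,-0.45,-0.17],[0,-0.45,-0.17],[0,-0.45,-0.16],[0,-0.45,-0.16],[0,-0.46,-0.15],[0,-0.46,-0.15],[0,-0.46,-0.14],[0,-0.46,-0.13],[0,-0.46,-0.13]], "turn": [[-0.0244,0,0],[-0.0244,0,0],[-0.0244,0,0],[-0.0244,0,0],[-0.0244,0,0],[-0.0244,0,0],[-0.0244,0,0],[-0.0244,0,0],[-0.0244,0,0],[-0.0244,0,0],[-0.0244,0,0],[-0.0244,0,0]]}}

```text
time_s: 10.83
position: [0.481, -0.1379, 0.1962]
tool_rot: [[-0.988, -0.15, 0.042], [-0.156, 0.948, -0.277], [0.002, -0.28, -0.96]]
ft_force: [0.6, 0.7, -1.1]
grip_width: 0.0003
gripper_force: 0.5
```

Run:
```python
from arc import *
info(); print(lid()); plan([1]*24,.6)
```

```text
t 10.83 pos [ 0.481  -0.1379  0.1962] case [ 11.   -0.8 196.2] F [ 0.56  0.69 -1.1 ] q [ -22.   15.   88.  -15.   69. -116.] grip 0.00027146100724761583 0.5478342290734872
z in case [0.002, 0.28, -0.96] x in case [1.0, -0.001, 0.002]
(np.int64(305), array([64.1, 66.7, 69.3, 71.8, 75.6]))
K [  0.50874632 219.81656548] al 73.75348866552255 K angle 61.0072215307135
[ 0.   -0.23 -0.06] turn x -0.0105
[ 0.   -0.23 -0.06] turn x -0.0105
[ 0.   -0.23 -0.06] turn x -0.0105
[ 0.   -0.23 -0.06] turn x -0.0105
[ 0.   -0.23 -0.06] turn x -0.0105
[ 0.   -0.23 -0.05] turn x -0.0105
[ 0.   -0.23 -0.05] turn x -0.0105
[ 0.   -0.23 -0.05] turn x -0.0105
[ 0.   -0.23 -0.05] turn x -0.0105
[ 0.   -0.24 -0.05] turn x -0.0105
[ 0.   -0.24 -0.04] turn x -0.0105
[ 0.   -0.24 -0.04] turn x -0.0105
[ 0.   -0.24 -0.04] turn x -0.0105
[ 0.   -0.24 -0.04] turn x -0.0105
[ 0.   -0.24 -0.04] turn x -0.0105
[ 0.   -0.24 -0.04] turn x -0.0105
[ 0.   -0.24 -0.03] turn x -0.0105
[ 0.   -0.24 -0.03] turn x -0.0105
[ 0.   -0.24 -0.03] turn x -0.0105
[ 0.   -0.24 -0.03] turn x -0.0105
[ 0.   -0.24 -0.03] turn x -0.0105
[ 0.   -0.24 -0.02] turn x -0.0105
[ 0.   -0.24 -0.02] turn x -0.0105
[ 0.   -0.24 -0.02] turn x -0.0105
end K angle 85.0072215307135 al 88.15348866552257 p [ 54.19609715 215.79370843]
```

{"method": "move_arm", "body": {"jaw": [0,0,0,0,0,0,0,0,0,0,0], "dp": [[0,-0.23,-0.06],[0,-0.23,-0.06],[0,-0.23,-0.06],[0,-0.23,-0.06],[0,-0.23,-0.06],[0,-0.23,-0.05],[0,-0.23,-0.05],[0,-0.23,-0.05],[0,-0.23,-0.05],[0,-0.24,-0.05],[0,-0.24,-0.04]], "turn": [[-0.0105,0,0],[-0.0105,0,0],[-0.0105,0,0],[-0.0105,0,0],[-0.0105,0,0],[-0.0105,0,0],[-0.0105,0,0],[-0.0105,0,0],[-0.0105,0,0],[-0.0105,0,0],[-0.0105,0,0]]}}

```text
time_s: 11.8
position: [0.4854, -0.1615, 0.2082]
tool_rot: [[-0.988, -0.154, 0.026], [-0.156, 0.974, -0.166], [-0.0, -0.168, -0.986]]
ft_force: [-0.5, 2.1, 0.0]
grip_width: -0.0
gripper_force: 0.4
```

{"method": "move_arm", "body": {"jaw": [0,0,0,0,0,0,0,0], "dp": [[0,-0.24,-0.04],[0,-0.24,-0.04],[0,-0.24,-0.04],[0,-0.24,-0.04],[0,-0.24,-0.04],[0,-0.24,-0.03],[0,-0.24,-0.03],[0,-0.24,-0.03]], "turn": [[-0.0105,0,0],[-0.0105,0,0],[-0.0105,0,0],[-0.0105,0,0],[-0.0105,0,0],[-0.0105,0,0],[-0.0105,0,0],[-0.0105,0,0]]}}

```text
time_s: 12.47
position: [0.4883, -0.1799, 0.2136]
tool_rot: [[-0.988, -0.156, 0.013], [-0.157, 0.984, -0.084], [-0.0, -0.085, -0.996]]
ft_force: [-0.3, 1.1, 0.3]
grip_width: 0.0001
gripper_force: 0.3
```

```bash
cat >> h.py <<'E'
def lid2(n="scene"):
    "points of the lid in (yc,z), fit lines"
    im,d=cams.get_image(n); P,u,v=cloud(n,d,T_wc(n)); Q=np.stack([(P-C)@XC,(P-C)@YC,P[:,2]],1)*1e3
    m=(Q[:,0]>-80)&(Q[:,0]<80)&(Q[:,2]>125)&(Q[:,2]<215)&(Q[:,1]>20)&(Q[:,1]<150)
    if n=="top":m&=(Q[:,0]<-15)
    if m.sum()<30: return n,m.sum()
    q=Q[m]; k=np.ones(len(q),bool)
    for _ in range(4):
        c=np.polyfit(q[k,2],q[k,1],1); r=q[:,1]-np.polyval(c,q[:,2]); k=abs(r-np.median(r[k]))<5
    return n,int(k.sum()),"angle",round(90+float(np.degrees(np.arctan(c[0]))),1),"y at z=89:",np.polyval(c,89).round(1),"y at 200",np.polyval(c,200).round(1)
E
python3 - <<'E'
from arc import *
info(); print(lid(),lid2(),lid2("top")); plan([1]*24,.5)
im,d=cams.get_image("scene"); save("s3.png",im[60:360,240:640].repeat(2,0).repeat(2,1))
E
```

```text
t 12.47 pos [ 0.4883 -0.1799  0.2136] case [ 10.4  41.8 213.6] F [-0.3   1.12  0.29] q [ -31.   17.   80.   -4.   79. -130.] grip 7.626935137412695e-05 0.31827534490730613
z in case [-0.0, 0.085, -0.996] x in case [1.0, -0.0, -0.0]
(np.int64(736), array([76.5, 79.6, 81.5, 83.4, 88.8])) ('scene', 3690, 'angle', 86.3, 'y at z=89:', np.float64(84.5), 'y at 200', np.float64(77.2)) ('top', 659, 'angle', 86.4, 'y at z=89:', np.float64(62.9), 'y at 200', np.float64(55.9))
K [ 46.44716277 236.04092727] al 85.07423353639922 K angle 79.76377048903639
[ 0.   -0.24 -0.03] turn x -0.0087
[ 0.   -0.24 -0.03] turn x -0.0087
[ 0.   -0.24 -0.02] turn x -0.0087
[ 0.   -0.24 -0.02] turn x -0.0087
[ 0.   -0.24 -0.02] turn x -0.0087
[ 0.   -0.24 -0.02] turn x -0.0087
[ 0.   -0.24 -0.01] turn x -0.0087
[ 0.   -0.24 -0.01] turn x -0.0087
[ 0.   -0.24 -0.01] turn x -0.0087
[ 0.   -0.24 -0.01] turn x -0.0087
[ 0.   -0.24 -0.  ] turn x -0.0087
[ 0.   -0.24 -0.  ] turn x -0.0087
[ 0.   -0.24 -0.  ] turn x -0.0087
[ 0.   -0.24  0.  ] turn x -0.0087
[ 0.   -0.24  0.  ] turn x -0.0087
[ 0.   -0.24  0.01] turn x -0.0087
[ 0.   -0.24  0.01] turn x -0.0087
[ 0.   -0.24  0.01] turn x -0.0087
[ 0.   -0.24  0.01] turn x -0.0087
[ 0.   -0.24  0.02] turn x -0.0087
[ 0.   -0.24  0.02] turn x -0.0087
[ 0.   -0.24  0.02] turn x -0.0087
[ 0.   -0.24  0.02] turn x -0.0087
[ 0.   -0.24  0.02] turn x -0.0087
end K angle 103.76377048903638 al 97.07423353639908 p [ 99.3897766  213.09656861]
```

View pics/s3.png

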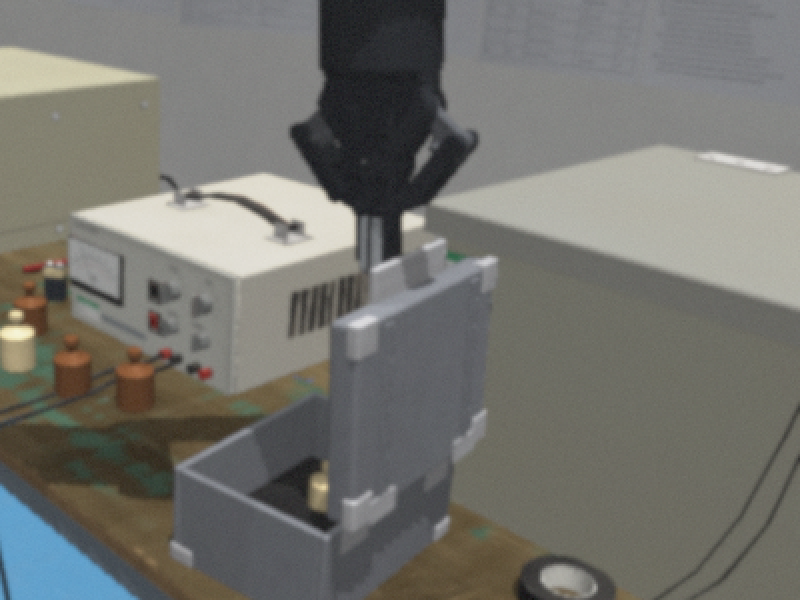

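The picture shows the lid upright at about 86° with the fingers behind its lip. From here I go in small steps, measuring the lid angle after each.

{"method": "move_arm", "body": {"jaw": [0,0,0,0,0,0], "dp": [[0,-0.24,-0.03],[0,-0.24,-0.03],[0,-0.24,-0.02],[0,-0.24,-0.02],[0,0,0],[0,0,0]], "turn": [[-0.0087,0,0],[-0.0087,0,0],[-0.0087,0,0],[-0.0087,0,0],[0,0,0],[0,0,0]]}}

```text
time_s: 13.17
position: [0.4898, -0.1894, 0.2152]
tool_rot: [[-0.988, -0.156, 0.008], [-0.156, 0.986, -0.051], [-0.0, -0.051, -0.999]]
ft_force: [0.7, 0.8, 0.0]
grip_width: -0.0002
gripper_force: 0.2
```

Run:
```python
from arc import *
info(); print(lid2()); plan([],.5)
```

```text
t 13.17 pos [ 0.4898 -0.1894  0.2152] case [ 10.4  51.4 215.2] F [0.72 0.83 0.01] q [ -33.   18.   79.   -2.   81. -132.] grip -0.000179435201274329 0.22518704063259065
z in case [-0.0, 0.051, -0.999] x in case [1.0, -0.001, -0.0]
('scene', 3457, 'angle', 89.9, 'y at z=89:', np.float64(84.4), 'y at 200', np.float64(84.2))
K [ 56.51065583 237.52836838] al 87.06824415329221 K angle 83.66506982611561
end K angle 83.66506982611561 al 87.06824415329221 p [ 51.14438553 215.22471077]
```

{"method": "move_arm", "body": {"jaw": [0,0,0,0,0], "dp": [[0,-0.24,-0.02],[0,-0.24,-0.02],[0,-0.24,-0.01],[0,0,0],[0,0,0]], "turn": [[-0.0087,0,0],[-0.0087,0,0],[-0.0087,0,0],[0,0,0],[0,0,0]]}}

```text
time_s: 13.63
position: [0.4909, -0.1964, 0.216]
tool_rot: [[-0.988, -0.156, 0.004], [-0.156, 0.987, -0.025], [-0.0, -0.025, -1.0]]
ft_force: [0.1, -0.5, -0.9]
grip_width: 0.0001
gripper_force: 0.2
```

Run:
```python
from arc import *
info(); print(lid2()); plan([],.5)
```

```text
t 13.63 pos [ 0.4909 -0.1964  0.216 ] case [ 10.4  58.5 216. ] F [ 0.07 -0.52 -0.86] q [ -34.   19.   77.   -1.   83. -133.] grip 0.00014599364800521418 0.18203794956207275
z in case [-0.0, 0.025, -1.0] x in case [1.0, -0.001, -0.0]
('scene', 3265, 'angle', 92.7, 'y at z=89:', np.float64(84.5), 'y at 200', np.float64(89.8))
K [ 64.28832388 238.1627181 ] al 88.5649091051809 K angle 86.65750320780322
end K angle 86.65750320780322 al 88.5649091051809 p [ 58.34134041 216.00682977]
```

{"method": "move_arm", "body": {"jaw": [0,0,0,0,0,0], "dp": [[0,-0.24,-0.01],[0,-0.24,-0.01],[0,-0.24,0],[0,-0.24,0],[0,0,0],[0,0,0]], "turn": [[-0.0087,0,0],[-0.0087,0,0],[-0.0087,0,0],[0,0,0],[0,0,0],[0,0,0]]}}

```text
time_s: 14.18
position: [0.4924, -0.2058, 0.2163]
tool_rot: [[-0.988, -0.156, -0.0], [-0.156, 0.988, 0.001], [-0.0, 0.001, -1.0]]
ft_force: [0.3, 0.6, -0.5]
grip_width: -0.0003
gripper_force: 0.1
```

Run:
```python
from arc import *
info(); print(lid2()); plan([],.5)
```

```text
t 14.18 pos [ 0.4924 -0.2058  0.2163] case [ 10.4  68.  216.3] F [ 0.26  0.58 -0.51] q [ -35.   20.   76.    0.   84. -134.] grip -0.00026107555909240973 0.12008973746560514
z in case [-0.0, -0.001, -1.0] x in case [1.0, -0.001, -0.0]
('scene', 3016, 'angle', 96.4, 'y at z=89:', np.float64(84.5), 'y at 200', np.float64(97.0))
K [ 74.35992489 238.32046356] al 90.06049048480551 K angle 90.52180257468686
end K angle 90.52180257468686 al 90.06049048480551 p [ 67.83670184 216.32733825]
```

{"method": "move_arm", "body": {"jaw": [0,0,0,0,0], "dp": [[0,-0.24,0],[0,-0.24,0],[0,0,0],[0,0,0],[0,0,0]], "turn": [[0,0,0],[0,0,0],[0,0,0],[0,0,0],[0,0,0]]}}

```text
time_s: 14.65
position: [0.4931, -0.2103, 0.2164]
tool_rot: [[-0.988, -0.157, -0.0], [-0.157, 0.988, 0.001], [-0.0, 0.001, -1.0]]
ft_force: [-0.1, 0.5, -0.1]
grip_width: 0.0001
gripper_force: 0.1
```

Run:
```python
from arc import *
info(); print(lid2()); plan([],.5)
```

```text
t 14.65 pos [ 0.4931 -0.2103  0.2164] case [ 10.4  72.6 216.4] F [-0.08  0.48 -0.1 ] q [ -36.   20.   76.    0.   84. -135.] grip 7.916398324281539e-05 0.11730395432095975
z in case [-0.0, -0.001, -1.0] x in case [1.0, -0.0, -0.0]
('scene', 2930, 'angle', 98.0, 'y at z=89:', np.float64(84.6), 'y at 200', np.float64(100.2))
K [ 79.06216784 238.33538494] al 90.06302039881882 K angle 92.32460664796311
end K angle 92.32460664796311 al 90.06302039881882 p [ 72.53797368 216.34254768]
```

{"method": "move_arm", "body": {"jaw": [0,0,0,0,0], "dp": [[0,-0.24,0.02],[0,-0.24,0.02],[0,0,0],[0,0,0],[0,0,0]], "turn": [[0,0,0],[0,0,0],[0,0,0],[0,0,0],[0,0,0]]}}

```text
time_s: 15.12
position: [0.4939, -0.2151, 0.2159]
tool_rot: [[-0.988, -0.156, -0.0], [-0.156, 0.988, 0.001], [0.0, 0.001, -1.0]]
ft_force: [-0.2, -0.3, 0.1]
grip_width: -0.0001
gripper_force: 0.1
```

Run:
```python
from arc import *
info(); print(lid2()); plan([],.5)
```

```text
t 15.12 pos [ 0.4939 -0.2151  0.2159] case [ 10.4  77.4 215.9] F [-0.23 -0.31  0.12] q [ -36.   20.   75.    0.   85. -135.] grip -8.549563482815727e-05 0.0733857904560864
z in case [0.0, -0.001, -1.0] x in case [1.0, -0.001, 0.0]
('scene', 2821, 'angle', 99.7, 'y at z=89:', np.float64(84.6), 'y at 200', np.float64(103.7))
K [ 83.88720938 237.9203283 ] al 90.06307793659121 K angle 94.18131879881774
end K angle 94.18131879881774 al 90.06307793659121 p [ 77.36299314 215.9274976 ]
```

{"method": "move_arm", "body": {"jaw": [0,0,0,0,0], "dp": [[0,-0.24,0.02],[0,-0.24,0.02],[0,0,0],[0,0,0],[0,0,0]], "turn": [[0,0,0],[0,0,0],[0,0,0],[0,0,0],[0,0,0]]}}

```text
time_s: 15.58
position: [0.4946, -0.2199, 0.2155]
tool_rot: [[-0.988, -0.156, -0.0], [-0.156, 0.988, 0.001], [0.0, 0.001, -1.0]]
ft_force: [-0.1, -0.1, 0.1]
grip_width: -0.0004
gripper_force: 0.0
```

Run:
```python
from arc import *
info(); print(lid2()); plan([],.5)
```

```text
t 15.58 pos [ 0.4946 -0.2199  0.2155] case [ 10.4  82.2 215.5] F [-0.09 -0.12  0.11] q [ -37.   21.   75.    0.   85. -136.] grip -0.00039832228893000427 0.046162263133737724
z in case [0.0, -0.001, -1.0] x in case [1.0, -0.001, 0.0]
('scene', 2691, 'angle', 101.4, 'y at z=89:', np.float64(84.8), 'y at 200', np.float64(107.1))
K [ 88.69050208 237.51049437] al 90.06275728650476 K angle 96.03106713823884
end K angle 96.03106713823884 al 90.06275728650476 p [ 82.16640892 215.51762716]
```

Grip force is heading to zero near 103–104°, so the balance point is close.

{"method": "move_arm", "body": {"jaw": [0,0,0,0,0,0], "dp": [[0,-0.24,0.03],[0,-0.24,0.03],[0,0,0],[0,0,0],[0,0,0],[0,0,0]], "turn": [[0,0,0],[0,0,0],[0,0,0],[0,0,0],[0,0,0],[0,0,0]]}}

```text
time_s: 16.13
position: [0.4954, -0.2245, 0.2149]
tool_rot: [[-0.988, -0.157, -0.0], [-0.157, 0.988, 0.001], [-0.0, 0.001, -1.0]]
ft_force: [1.2, -0.2, 0.5]
grip_width: -0.0002
gripper_force: 0.0
```

Run:
```python
from arc import *
info(); print(lid2()); plan([],.5)
```

```text
t 16.13 pos [ 0.4954 -0.2245  0.2149] case [ 10.4  87.  214.9] F [ 1.21 -0.16  0.53] q [ -37.   21.   74.    0.   85. -136.] grip -0.00016139348754789167 0.01748582299114787
z in case [-0.0, -0.001, -1.0] x in case [1.0, -0.0, -0.0]
('scene', 2562, 'angle', 103.1, 'y at z=89:', np.float64(84.8), 'y at 200', np.float64(110.6))
K [ 93.49086921 236.94946893] al 90.05848793830083 K angle 97.88525129070884
end K angle 97.88525129070884 al 90.05848793830083 p [ 86.96841485 214.95611563]
```

{"method": "move_arm", "body": {"jaw": [0,0,0,0,0,0], "dp": [[0,-0.2,0.03],[0,-0.1,0.02],[0,0,0],[0,0,0],[0,0,0],[0,0,0]], "turn": [[0,0,0],[0,0,0],[0,0,0],[0,0,0],[0,0,0],[0,0,0]]}}

```text
time_s: 16.68
position: [0.4958, -0.2275, 0.2144]
tool_rot: [[-0.988, -0.157, -0.0], [-0.157, 0.988, 0.001], [0.0, 0.001, -1.0]]
ft_force: [1.1, 0.2, -0.7]
grip_width: 0.0002
gripper_force: 0.0
```

Run:
```python
from arc import *
info(); print(lid2()); plan([],.5)
```

```text
t 16.68 pos [ 0.4958 -0.2275  0.2144] case [ 10.4  90.  214.4] F [ 1.12  0.22 -0.75] q [ -37.   21.   74.    0.   85. -136.] grip 0.00016213954721012205 0.0020633962685678853
z in case [0.0, -0.001, -1.0] x in case [1.0, -0.0, 0.0]
('scene', 2467, 'angle', 104.1, 'y at z=89:', np.float64(84.9), 'y at 200', np.float64(112.9))
K [ 96.46642582 236.44062555] al 90.0604510514523 K angle 99.0432587089411
end K angle 99.0432587089411 al 90.0604510514523 p [ 89.9432179  214.44749575]
```

Grip force is almost zero. One more small nudge.

{"method": "move_arm", "body": {"jaw": [0,0,0,0,0,0,0], "dp": [[0,-0.18,0.03],[0,0,0],[0,0,0],[0,0,0],[0,0,0],[0,0,0],[0,0,0]], "turn": [[0,0,0],[0,0,0],[0,0,0],[0,0,0],[0,0,0],[0,0,0],[0,0,0]]}}

```text
time_s: 17.32
position: [0.4961, -0.2292, 0.2141]
tool_rot: [[-0.988, -0.157, -0.0], [-0.157, 0.988, 0.001], [-0.0, 0.001, -1.0]]
ft_force: [-0.0, 0.4, -0.5]
grip_width: -0.0001
gripper_force: 0.0
```

Run:
```python
from arc import *
info(); print(lid2()); plan([],.5)
```

```text
t 17.32 pos [ 0.4961 -0.2292  0.2141] case [ 10.4  91.8 214.1] F [-0.05  0.35 -0.5 ] q [ -37.   21.   74.    0.   85. -136.] grip -0.00012929128015117122 0.0
z in case [-0.0, -0.001, -1.0] x in case [1.0, -0.0, -0.0]
('scene', 2416, 'angle', 104.9, 'y at z=89:', np.float64(85.0), 'y at 200', np.float64(114.5))
K [ 98.29567378 236.1201193 ] al 90.06119915855028 K angle 99.75598192105728
end K angle 99.75598192105728 al 90.06119915855028 p [ 91.7721787  214.12707467]
```

{"method": "move_arm", "body": {"jaw": [0,0,0,0,0,0,0,0], "dp": [[0,0,0],[0,0,0],[0,0,0],[0,0,0],[0,0,0],[0,0,0],[0,0,0],[0,0,0]], "turn": [[0,0,0],[0,0,0],[0,0,0],[0,0,0],[0,0,0],[0,0,0],[0,0,0],[0,0,0]]}}

```text
time_s: 18.03
position: [0.4961, -0.2293, 0.2141]
tool_rot: [[-0.988, -0.157, -0.0], [-0.157, 0.988, 0.001], [-0.0, 0.001, -1.0]]
ft_force: [0.1, 0.2, 0.2]
grip_width: 0.0002
gripper_force: 0.0
```

Run:
```python
from arc import *
print(lid2()); print(observe()["gripper_force"])
```

```text
('scene', 2404, 'angle', 104.9, 'y at z=89:', np.float64(85.0), 'y at 200', np.float64(114.5))
0.0
```

{"method": "move_arm", "body": {"jaw": [0,0,0,0,0,0,0], "dp": [[0,-0.22,0.03],[0,-0.1,0.01],[0,0,0],[0,0,0],[0,0,0],[0,0,0],[0,0,0]], "turn": [[0,0,0],[0,0,0],[0,0,0],[0,0,0],[0,0,0],[0,0,0],[0,0,0]]}}

```text
time_s: 18.67
position: [0.4966, -0.2324, 0.2137]
tool_rot: [[-0.988, -0.157, -0.0], [-0.157, 0.988, 0.001], [-0.0, 0.001, -1.0]]
ft_force: [-0.3, -0.3, 0.7]
grip_width: 0.0002
gripper_force: 0.0
```

Run:
```python
from arc import *
print(lid2()); print(observe()["gripper_force"]); plan([],.5)
```

```text
('scene', 1982, 'angle', 110.2, 'y at z=89:', np.float64(85.7), 'y at 200', np.float64(126.6))
0.0
K [101.46370762 235.74002761] al 90.05876018192305 K angle 100.97755007644032
end K angle 100.97755007644032 al 90.05876018192305 p [ 94.94114875 213.74670531]
```

{"method": "move_arm", "body": {"jaw": [0,0,0,0,0,0,0], "dp": [[0,0,0],[0,0,0],[0,0,0],[0,0,0],[0,0,0],[0,0,0],[0,0,0]], "turn": [[0,0,0],[0,0,0],[0,0,0],[0,0,0],[0,0,0],[0,0,0],[0,0,0]]}}

```text
time_s: 19.3
position: [0.4966, -0.2324, 0.2137]
tool_rot: [[-0.988, -0.157, -0.0], [-0.157, 0.988, 0.001], [-0.0, 0.001, -1.0]]
ft_force: [0.6, -0.7, 0.3]
grip_width: -0.0
gripper_force: 0.0
```

Run:
```python
from arc import *
print(lid2()); print(observe()["gripper_force"])
```

```text
('scene', 1752, 'angle', 113.4, 'y at z=89:', np.float64(88.2), 'y at 200', np.float64(136.3))
0.0
```

The lid has gone over by itself and reached 113°. I retreat and carry the open gripper above the brass weight.

{"method": "move_arm", "body": {"jaw": [0,0,0,0,0,6,6,6,6,6,6], "dp": [[0,1,-0.5],[0,2,-1],[0,2,-1],[0,2,-1],[0,2,-0.5],[-0.6,3.6,0],[-0.6,3.6,0],[-0.6,3.6,0],[-0.6,3.6,0],[-0.6,3.6,0],[-0.6,3.6,0]], "turn": [[0,0,0],[0,0,0],[0,0,0],[0,0,0],[0,0,0],[0,0,0],[0,0,0],[0,0,0],[0,0,0],[0,0,0],[0,0,0]]}}

```text
time_s: 20.27
position: [0.4835, 0.0777, 0.2546]
tool_rot: [[-0.988, -0.157, 0.001], [-0.157, 0.988, 0.001], [-0.001, 0.001, -1.0]]
ft_force: [0.8, 0.3, -0.6]
grip_width: 0.0599
gripper_force: 0.0
```

{"method": "move_arm", "body": {"jaw": [6,6,6,6,6,6], "dp": [[-0.6,3.6,0],[-0.6,3.6,0],[-0.6,3.6,0],[-0.6,3.6,0],[-0.6,3.6,0],[0,0,0]], "turn": [[0,0,0],[0,0,0],[0,0,0],[0,0,0],[0,0,0],[0,0,0]]}}

```text
time_s: 20.77
position: [0.4843, 0.2633, 0.2543]
tool_rot: [[-0.987, -0.162, -0.0], [-0.162, 0.987, 0.003], [-0.0, 0.003, -1.0]]
ft_force: [0.4, 0.6, -0.5]
grip_width: 0.0601
gripper_force: 0.0
```

Run:
```python
from h import *
info(); print(lid2()); w=np.array([.482,.292,.1]); print("go",go(w))
s=observe(); tp=s["position"]
for n in ["scene","top"]:
    im,d=cams.get_image(n); P,u,v=cloud(n,d,T_wc(n))
    m=(abs(P[:,0]-tp[0])<.03)&(abs(P[:,1]-tp[1])<.07)&(P[:,2]>.1)
    q=(P[m]-tp)@np.array(s["tool_rot"])*1e3
    print(n,m.sum()); 
    for z in range(-60,10,5):
        k=(q[:,2]>=z)&(q[:,2]<z+5)
        if k.sum(): print(z,k.sum(),q[k].min(0).round(0),q[k].max(0).round(0))
st=observe(); im,d=cams.get_image("wrist"); T=T_wc("wrist",st); save("w1.png",im)
for r in cams.mark_of("wrist","big_weight"): 
    uv=np.array(r["location"])*[640,480]; print(r["p"],uv,onplane("wrist",uv,.031,T))
P,u,v=cloud("wrist",d,T); m=(np.hypot(P[:,0]-.482,P[:,1]-.292)<.035)&(P[:,2]>.034)&(P[:,2]<.043); print("shoulder",m.sum(),P[m].min(0),P[m].max(0),P[m].mean(0))
m=(np.hypot(P[:,0]-.482,P[:,1]-.292)<.035)&(P[:,2]>.056)&(P[:,2]<.07); print("knob",m.sum(),P[m].min(0),P[m].max(0))
```

```text
t 20.77 pos [0.4843 0.2633 0.2543] case [ -55.2 -396.6  254.3] F [ 0.43  0.62 -0.53] q [ 16.  20.  69.   0.  91. -83.] grip 0.06013642868731607 0.0
z in case [-0.0, -0.003, -1.0] x in case [1.0, 0.005, -0.0]
('scene', 1744, 'angle', 113.5, 'y at z=89:', np.float64(88.1), 'y at 200', np.float64(136.4))
go [-0.24  3.09 15.43]
scene 3938
-60 67 [-10. -44. -60.] [ 13.  45. -55.]
-55 72 [ -9. -46. -55.] [ 14.  44. -50.]
-50 62 [ -9. -44. -50.] [ 12.  45. -45.]
-45 67 [-10. -43. -45.] [ 13.  39. -40.]
-40 62 [-10. -44. -40.] [ 13.  38. -35.]
-35 53 [-11. -38. -35.] [ 12.  35. -30.]
-30 3 [  6.  31. -30.] [ 10.  37. -29.]
top 13948
-60 2 [  8. -45. -57.] [ 12. -39. -56.]
-55 1 [ 12. -39. -51.] [ 12. -39. -51.]
-50 4 [  8. -42. -47.] [ 12. -35. -45.]
-45 2 [ 12. -37. -44.] [ 12. -36. -41.]
-40 5 [  8. -39. -40.] [ 12. -37. -36.]
-35 4 [  8. -39. -34.] [ 12. -39. -31.]
0.97 [269.376 198.72 ] [[0.49269813 0.20525126 0.031     ]]
0.88 [416.32  267.216] [[0.54061851 0.36724427 0.031     ]]
0.79 [205.12  222.576] [[0.5274737  0.14294947 0.031     ]]
0.64 [356.096 202.992] [[0.48325865 0.29201798 0.031     ]]
shoulder 883 [0.46229302 0.27478248 0.03408322] [0.49999615 0.31235031 0.04296445] [0.47969525 0.29262865 0.03959719]
knob 204 [0.47369076 0.28619573 0.05647971] [0.48848553 0.30086831 0.06253392]
```

View pics/w1.png

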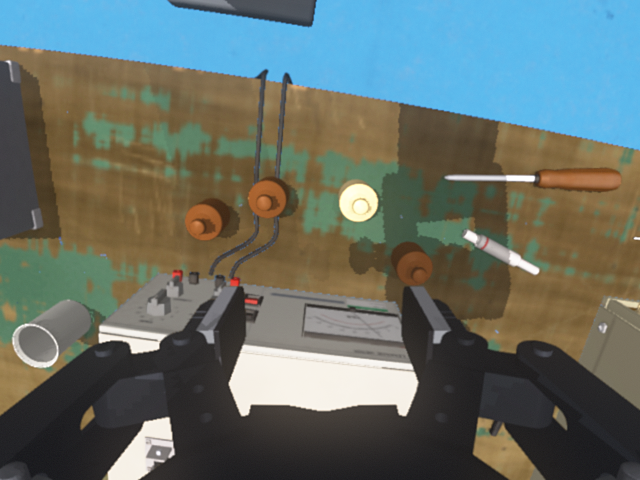

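The wrist view shows the pale brass weight at (359,202), with the brown ones at (268,198), (205,222) and (415,267). All three cameras agree on about (0.481, 0.293). The lid stands by itself at 113.5°. The open fingertips end 29 mm behind the reported TCP, and I'll allow for that.

{"method": "move_arm", "body": {"jaw": [6,6,6,6,6,6,6,6,6], "dp": [[-0.02,0.37,2.55],[-0.02,0.37,2.55],[-0.02,0.37,2.55],[-0.02,0.37,2.55],[-0.02,0.37,2.55],[-0.02,0.37,2.55],[-0.02,0.37,2.55],[-0.02,0.37,2.55],[0,0,0]], "turn": [[0,0,0],[0,0,0],[0,0,0],[0,0,0],[0,0,0],[0,0,0],[0,0,0],[0,0,0],[0,0,0]]}}

```text
time_s: 21.77
position: [0.4806, 0.2861, 0.0464]
tool_rot: [[-0.988, -0.155, -0.008], [-0.155, 0.988, -0.001], [0.008, -0.0, -1.0]]
ft_force: [-0.4, -0.9, -1.4]
grip_width: 0.06
gripper_force: 0.0
```

Run:
```python
from h import *
info(); print("go",go([.481,.293,-.009]))
st=observe(); tp=st["position"]; im,d=cams.get_image("wrist"); T=T_wc("wrist",st); P,u,v=cloud("wrist",d,T)
m=(np.hypot(P[:,0]-.482,P[:,1]-.292)<.035)&(P[:,2]>.034)&(P[:,2]<.043); print("shoulder",m.sum(),P[m].min(0),P[m].max(0))
m=(np.hypot(P[:,0]-.482,P[:,1]-.292)<.035)&(P[:,2]>.056)&(P[:,2]<.07); print("knob",m.sum(),P[m].min(0),P[m].max(0))
im,d=cams.get_image("scene"); P,u,v=cloud("scene",d,T_wc("scene"));m=(abs(P[:,0]-tp[0])<.03)&(abs(P[:,1]-tp[1])<.055)&(P[:,2]>.065)
q=(P[m]-tp)@np.array(st["tool_rot"])*1e3; print("tip z",np.sort(q[:,2])[-10:])
```

```text
t 21.77 pos [0.4806 0.2861 0.0464] case [ -55.1 -419.6   46.4] F [-0.42 -0.9  -1.42] q [ 19.  32.  86.   0.  62. -80.] grip 0.060039254892448074 0.0
z in case [0.008, 0.0, -1.0] x in case [1.0, -0.002, 0.008]
go [-0.19  0.68  5.54]
shoulder 3398 [0.46230635 0.27438746 0.03400208] [0.50031805 0.31237772 0.04299664]
knob 973 [0.4732568  0.28557813 0.05600801] [0.488602   0.30101624 0.06251735]
tip z [-33.19366554 -33.09530757 -32.85810697 -32.83295413 -32.65114905
 -32.65043942 -32.53691042 -32.31553081 -32.12938184 -31.8190397 ]
```

{"method": "move_arm", "body": {"jaw": [6,6,6,6,6,6,6,6,6], "dp": [[-0.2,0.68,0],[0,0,0],[0,0,0.94],[0,0,0.94],[0,0,0.94],[0,0,0.94],[0,0,0.94],[0,0,0.94],[0,0,0]], "turn": [[0,-0.008,0],[0,0,0],[0,0,0],[0,0,0],[0,0,0],[0,0,0],[0,0,0],[0,0,0],[0,0,0]]}}

```text
time_s: 22.62
position: [0.483, 0.2943, -0.0084]
tool_rot: [[-0.988, -0.156, 0.004], [-0.156, 0.988, 0.001], [-0.004, 0.0, -1.0]]
ft_force: [-0.7, 0.7, -0.1]
grip_width: 0.06
gripper_force: 0.0
```

{"method": "move_arm", "body": {"jaw": [4.5,3,3,3,3,3,3], "dp": [[0,0,0],[0,0,0],[0,0,0],[0,0,0],[0,0,0],[0,0,0],[0,0,0]], "turn": [[0,0,0],[0,0,0],[0,0,0],[0,0,0],[0,0,0],[0,0,0],[0,0,0]], "force": 35}}

```text
time_s: 23.2
position: [0.4843, 0.2947, -0.0057]
tool_rot: [[-0.988, -0.157, 0.009], [-0.157, 0.988, 0.002], [-0.009, 0.001, -1.0]]
ft_force: [0.7, -1.7, 4.5]
grip_width: 0.036
gripper_force: 36.2
```

Run:
```python
from h import *
info()
tp=observe()["position"]; R=np.array(observe()["tool_rot"])
im,d=cams.get_image("scene"); P,u,v=cloud("scene",d,T_wc("scene"));m=(abs(P[:,0]-tp[0])<.03)&(abs(P[:,1]-tp[1])<.05)&(P[:,2]>.005)
q=(P[m]-tp)@R*1e3; dark=im[v[m],u[m]].max(1)<90
print("lowest dark z tool",np.sort(q[dark,2])[-8:].round(0))
```

```text
t 23.2 pos [ 0.4843  0.2947 -0.0057] case [ -60.2 -427.5   -5.7] F [ 0.68 -1.72  4.53] q [ 19.  37.  88.  -0.  55. -80.] grip 0.03595673069201737 36.211167429573834
z in case [-0.009, -0.001, -1.0] x in case [1.0, -0.0, -0.009]
lowest dark z tool [-27. -26. -26. -26. -19. -15. -14. -12.]
```

Grip width is 36 mm and there is a 4.5 N upward push, so the pads may be catching the tapered shoulder. I reopen, check and re-grip lower.

{"method": "move_arm", "body": {"jaw": [6,6,6,6], "dp": [[0,0,0],[0,0,0],[0,0,0],[0,0,0]], "turn": [[0,0,0],[0,0,0],[0,0,0],[0,0,0]]}}

```text
time_s: 23.58
position: [0.4838, 0.2949, -0.0063]
tool_rot: [[-0.988, -0.157, 0.007], [-0.157, 0.988, 0.002], [-0.008, 0.001, -1.0]]
ft_force: [0.1, -0.4, 0.4]
grip_width: 0.06
gripper_force: 0.0
```

Run:
```python
from h import *
info()
st=observe(); im,d=cams.get_image("wrist"); T=T_wc("wrist",st); P,u,v=cloud("wrist",d,T)
for w0,w1 in((.034,.043),(.056,.07)):
    m=(np.hypot(P[:,0]-.482,P[:,1]-.294)<.03)&(P[:,2]>w0)&(P[:,2]<w1); print(m.sum(),P[m].min(0),P[m].max(0),(P[m].min(0)+P[m].max(0))/2)
for n in("top","scene"):
    im,d=cams.get_image(n); P,u,v=cloud(n,d,T_wc(n)); 
    m=(np.hypot(P[:,0]-.482,P[:,1]-.294)<.03)&(P[:,2]>.006)&(P[:,2]<.04)&(im[v,u].min(1)>110);print(n,m.sum(),P[m].min(0),P[m].max(0))
save("w2.png",cams.get_image("wrist")[0])
```

```text
t 23.58 pos [ 0.4838  0.2949 -0.0063] case [ -59.7 -427.8   -6.3] F [ 0.06 -0.37  0.39] q [ 19.  37.  88.  -0.  55. -80.] grip 0.0599607741231353 0.0
z in case [-0.008, -0.001, -1.0] x in case [1.0, -0.0, -0.008]
6315 [0.46199347 0.26407003 0.03400045] [0.49931401 0.31349165 0.04299302] [0.48065374 0.28878084 0.03849674]
2154 [0.47304799 0.26406179 0.05600027] [0.49375245 0.3024121  0.062199  ] [0.48340022 0.28323694 0.05909964]Traceback (most recent call last):
  File "<stdin>", line 8, in <module>
    return umr_minimum(a, axis, None, out, keepdims, initial, where)
ValueError: zero-size array to reduction operation minimum which has no identity
```

{"method": "move_arm", "body": {"jaw": [6,6,6,6], "dp": [[0.3,0,0.2],[0,0,0.3],[0,0,0.15],[0,0,0]], "turn": [[0,0.007,0],[0,0,0],[0,0,0],[0,0,0]]}}

```text
time_s: 24.02
position: [0.4808, 0.2942, -0.0132]
tool_rot: [[-0.988, -0.157, 0.0], [-0.157, 0.988, 0.001], [-0.0, 0.001, -1.0]]
ft_force: [-0.5, -0.6, -0.7]
grip_width: 0.0602
gripper_force: 0.0
```

{"method": "move_arm", "body": {"jaw": [4.5,3,3,3,3,3], "dp": [[0,0,0],[0,0,0],[0,0,0],[0,0,0],[0,0,0],[0,0,0]], "turn": [[0,0,0],[0,0,0],[0,0,0],[0,0,0],[0,0,0],[0,0,0]], "force": 35}}

```text
time_s: 24.52
position: [0.4812, 0.2942, -0.0124]
tool_rot: [[-0.988, -0.157, 0.001], [-0.157, 0.988, 0.001], [-0.001, 0.001, -1.0]]
ft_force: [-0.9, -2.5, 3.3]
grip_width: 0.0362
gripper_force: 35.6
```

Run:
```python
from h import *
info(); save("w2.png",cams.get_image("wrist")[0])
```

```text
t 24.52 pos [ 0.4812  0.2942 -0.0124] case [ -57.  -427.5  -12.4] F [-0.91 -2.54  3.33] q [ 19.  37.  88.   0.  54. -80.] grip 0.03623187851505325 35.590723890345544
z in case [-0.001, -0.001, -1.0] x in case [1.0, -0.0, -0.001]
```

View pics/w2.png

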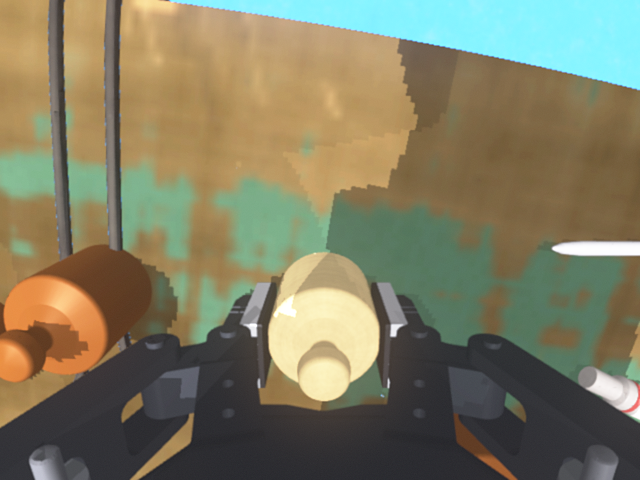

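The weight is seated between the pads on its cylindrical body at (325,320). Lifting.

{"method": "move_arm", "body": {"jaw": [3,3,3,3,3,3,3,3,3,3], "dp": [[0,0,-0.5],[0,0,-1.2],[0,0,-1.8],[0,0,-1.8],[0,0,-1.8],[0,0,-1.8],[0,0,-1.8],[0,0,-1.8],[0,0,-1.8],[0,0,0]], "turn": [[0,0,0],[0,0,0],[0,0,0],[0,0,0],[0,0,0],[0,0,0],[0,0,0],[0,0,0],[0,0,0],[0,0,0]], "force": 50}}

```text
time_s: 25.4
position: [0.4819, 0.2947, 0.1332]
tool_rot: [[-0.988, -0.157, 0.005], [-0.157, 0.988, 0.003], [-0.006, 0.002, -1.0]]
ft_force: [1.0, -0.3, -4.3]
grip_width: 0.0356
gripper_force: 50.9
```

Run:
```python
from h import *
info(); n=world([.036,-.010,.13]); print(n,go(n))
```

```text
t 25.4 pos [0.4819 0.2947 0.1332] case [ -57.8 -428.   133.2] F [ 0.95 -0.32 -4.29] q [ 19.  27.  79.   0.  74. -80.] grip 0.0355506053466806 50.88690861419309
z in case [-0.006, -0.002, -1.0] x in case [1.0, -0.0, -0.006]
[ 0.4548764 -0.132776   0.13     ] [  9.37 -41.8    0.16]
```

{"method": "move_arm", "body": {"jaw": [3,3,3,3,3,3,3,3,3,3,3,3], "dp": [[0.3,-1.5,-0.5],[0.6,-2.7,-0.5],[0.6,-2.7,0],[0.6,-2.7,0],[0.6,-2.7,0],[0.6,-2.7,0],[0.6,-2.7,0],[0.6,-2.7,0],[0.6,-2.7,0],[0.6,-2.7,0],[0.6,-2.7,0],[0.6,-2.7,0]], "turn": [[0,0,0],[0,0,0],[0,0,0],[0,0,0],[0,0,0],[0,0,0],[0,0,0],[0,0,0],[0,0,0],[0,0,0],[0,0,0],[0,0,0]]}}

```text
time_s: 26.4
position: [0.4607, -0.0258, 0.1387]
tool_rot: [[-0.988, -0.157, -0.001], [-0.157, 0.988, 0.002], [0.001, 0.002, -1.0]]
ft_force: [0.9, 0.5, -4.1]
grip_width: 0.0362
gripper_force: 51.2
```

{"method": "move_arm", "body": {"jaw": [3,3,3,3,3,3,3,3,3], "dp": [[0.6,-2.7,0],[0.6,-2.5,0],[0.6,-2,0],[0.5,-1.5,0],[0.3,-1,0],[0.2,-0.8,0],[0,0,0],[0,0,0],[0,0,0]], "turn": [[0,0,0],[0,0,0],[0,0,0],[0,0,0],[0,0,0],[0,0,0],[0,0,0],[0,0,0],[0,0,0]]}}

```text
time_s: 27.15
position: [0.4504, -0.1321, 0.1396]
tool_rot: [[-0.988, -0.157, 0.0], [-0.157, 0.988, 0.002], [-0.001, 0.002, -1.0]]
ft_force: [0.6, 0.2, -4.9]
grip_width: 0.0361
gripper_force: 51.2
```

```bash
cat > nest.py <<'E'
from h import *
# fit: nest circle & small weights & held weight, from wrist and top
def look(tag):
    info(); st=observe(); tp=st["position"]; print("go nest nominal",go([.4549,-.1328,tp[2]]))
    for n in ("wrist","top","scene"):
        st=observe(); im,d=cams.get_image(n); T=T_wc(n,st); np.savez(tag+n,im=im,d=d,T=T); save(tag+n+".png",im)
        for q,h in (("nest",.012),("weight_200",.012),("weight_100",.012)):
            for r in cams.mark_of(n,q)[:2]:
                uv=np.array(r["location"])*[640,480]; p=onplane(n,uv,h,T)[0]; print(n,q,round(r["p"],2),uv.round(0),p.round(4),"case",(case(p)*1e3).round(1))
        P,u,v=cloud(n,d,T); Q=np.stack([(P-C)@XC,(P-C)@YC,P[:,2]],1)*1e3
        for nm,x in(("w200",-30),("w100",-64),("big",36)):
            m=(np.hypot(Q[:,0]-x,Q[:,1]+10)<(19 if nm!="big" else 26))&(Q[:,2]>(28 if nm!="big" else 60))&(im[v,u].min(1)>90)
            if m.sum()>5: print(n,nm,m.sum(),Q[m].min(0).round(1),Q[m].max(0).round(1))
        m=(abs(Q[:,0])<85)&(abs(Q[:,1])<62)&(Q[:,2]>8)&(Q[:,2]<15); print(n,"floor pts",m.sum(),Q[m].min(0).round(1) if m.any() else "",Q[m].max(0).round(1) if m.any() else "")
E
python3 -c "
from nest import *
look('n1')"; ls pics
```

```text
t 27.15 pos [ 0.4504 -0.1321  0.1396] case [ 40.3 -11.4 139.6] F [ 0.57  0.2  -4.86] q [ -31.   18.   93.    0.   69. -130.] grip 0.03609565702289161 51.21800304600811
z in case [-0.001, -0.002, -1.0] x in case [1.0, 0.0, -0.001]
go nest nominal [-0.44 -0.14  0.  ]
wrist nest 0.79 [322. 226.] [ 0.4548 -0.1317  0.012 ] case [ 35.9 -11.1  12. ]
wrist weight_200 0.73 [605. 341.] [0.5176 0.1305 0.012 ] case [ -67.3 -260.2   12. ]
wrist weight_200 0.57 [327. 294.] [ 0.5097 -0.1192  0.012 ] case [-20.2 -14.8  12. ]
wrist weight_100 0.73 [605. 341.] [0.5176 0.1305 0.012 ] case [ -67.3 -260.2   12. ]
wrist weight_100 0.57 [327. 294.] [ 0.5097 -0.1192  0.012 ] case [-20.2 -14.8  12. ]
wrist w100 78 [-82.9 -15.6  62.3] [-81.4  -4.6  73.7]
wrist big 12989 [ 23.9 -32.8 151.3] [ 59.5  10.8 242.5]
wrist floor pts 2107 [ 15.3 -31.9   8.7] [53.9  9.  15. ]
top nest 0.64 [422. 270.] [ 0.4541 -0.1306  0.012 ] case [ 36.5 -12.3  12. ]
top weight_200 0.89 [246. 255.] [0.4863 0.2008 0.012 ] case [ -47.4 -334.5   12. ]
top weight_200 0.82 [280. 236.] [0.5218 0.1368 0.012 ] case [ -72.4 -265.7   12. ]
top 
[... 419 characters left out ...]
6  0.012 ] case [ 27.2 -17.9  12. ]
scene weight_200 0.82 [379. 250.] [0.6603 0.0784 0.012 ] case [-200.1 -186.3   12. ]
scene weight_200 0.82 [254. 223.] [0.5304 0.3533 0.012 ] case [-114.9 -478.2   12. ]
scene weight_100 0.82 [379. 250.] [0.6603 0.0784 0.012 ] case [-200.1 -186.3   12. ]
scene weight_100 0.82 [254. 223.] [0.5304 0.3533 0.012 ] case [-114.9 -478.2   12. ]
scene w200 266 [-44.2 -26.1  28.2] [-15.4   3.4  58.1]
scene w100 120 [-82.7 -20.7  28.8] [-53.6  -2.9  79.6]
scene big 868 [ 23.6 -32.1 152.5] [ 60.5  13.5 246.6]
scene floor pts 1 [84.4 13.4 10.5] [84.4 13.4 10.5]
a.png
crop.png
n1scene.png
n1top.png
n1wrist.png
s1.png
s2.png
s3.png
scene.png
t2.png
top.png
w1.png
w2.png
```

View pics/n1wrist.png

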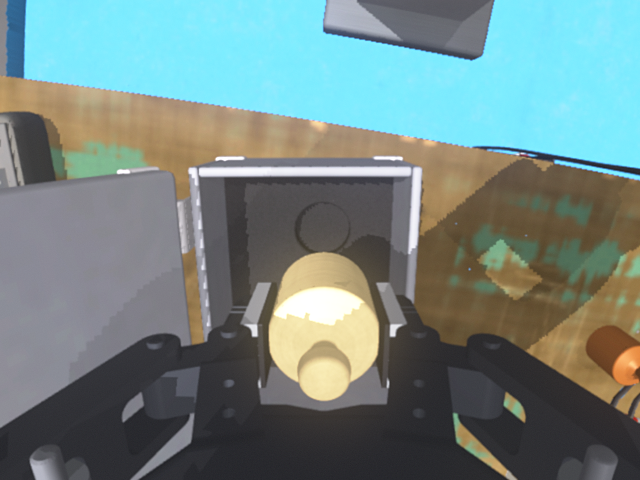

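The wrist view shows the open case with the empty nest at (323,228) and the held brass weight above it. Next I fit the nest rim circle and the weight's axis in the tool frame.

```bash
cat > fit.py <<'E'
from h import *
from scipy.optimize import least_squares
def circ(p):
    f=lambda a:np.hypot(p[:,0]-a[0],p[:,1]-a[1])-a[2]
    r=least_squares(f,[*p.mean(0),20],loss="soft_l1",f_scale=1.); return r.x.round(2),np.std(f(r.x)).round(2)
def nestfit(z,n):
    im,d,T=z["im"],z["d"],z["T"]; P,u,v=cloud(n,d,T); Q=np.stack([(P-C)@XC,(P-C)@YC,P[:,2]],1)*1e3
    m=(np.hypot(Q[:,0]-36,Q[:,1]+10)<32)&(Q[:,2]<18.5)&(Q[:,2]>5); M=np.zeros(d.shape,np.uint8); M[v[m],u[m]]=255
    M=cv2.morphologyEx(M,cv2.MORPH_OPEN,np.ones((3,3))); cs,_=cv2.findContours(M,0,1)
    if not cs: print(n,"none"); return
    c=max(cs,key=cv2.contourArea)[:,0].astype(float); p=onplane(n,c,.022,T); q=np.stack([(p-C)@XC,(p-C)@YC],1)*1e3
    print(n,len(c),"rim circle",circ(q),"surface z",np.median(Q[(np.hypot(Q[:,0]-36,Q[:,1]+10)<30)&(np.hypot(Q[:,0]-36,Q[:,1]+10)>23)&(Q[:,2]<40),2]) if 1 else "")
E
python3 - <<'E'
from fit import *
for n in("wrist","top"):
    nestfit(np.load("n1"+n+".npz"),n)
z=np.load("n1wrist.npz"); st=observe(); P,u,v=cloud("wrist",z["d"],z["T"]); q=(P-st["position"])@np.array(st["tool_rot"])*1e3
br=z["im"][v,u].min(1)>70
m=(abs(q[:,0])<30)&(abs(q[:,1])<17)&(q[:,2]<-5)&(q[:,2]>-85)&br
print("cam in tool",(np.array(cams.calibration("wrist")["tool_from_camera"])[:3,3]*1e3).round(0))
for a in range(-85,0,5):
    k=m&(q[:,2]>=a)&(q[:,2]<a+5)
    if k.sum()>10: print(a,k.sum(),q[k].min(0).round(1),q[k].max(0).round(1))
k=m&(q[:,2]>-45)&(q[:,2]<-22); print("body circle",circ(q[k][:,:2]))
print("top of knob", np.percentile(q[m,2],1))
E
```

```text
wrist 155 rim circle (array([ 36.61, -11.53,  19.51]), np.float64(0.6)) surface z 21.22507906884458
top 53 rim circle (array([ 33.07, -12.13,  16.39]), np.float64(4.79)) surface z 22.521774437968713
cam in tool [  66.    0. -166.]
-75 1897 [ -8.2  -5.8 -74.2] [  7.6   8.8 -70. ]
-70 517 [ -7.8  -6.3 -69.9] [  8.    9.4 -65. ]
-65 45 [-10.8 -17.  -64.9] [ 11.8   7.7 -60.1]
-60 895 [ -3.9  -7.9 -60. ] [  9.4  11.1 -55. ]
-55 5289 [-16.6 -16.9 -55. ] [ 19.  17. -50.]
-50 975 [-16.4 -16.9 -50. ] [ 18.9  17.  -45. ]
-45 490 [  4.5 -16.8 -45. ] [ 18.9  16.8 -40. ]
-40 449 [  4.6 -16.9 -40. ] [ 19.   16.9 -35. ]
-35 392 [  5.  -16.7 -35. ] [ 18.8  16.9 -30. ]
-30 360 [  5.4 -16.9 -30. ] [ 19.  17. -25.]
-25 335 [  5.  -16.7 -25. ] [ 19.   16.9 -20. ]
-20 289 [  4.7 -16.8 -20. ] [ 19.1  16.9 -15. ]
-15 130 [  5.3 -16.5 -15. ] [ 18.9  16.9 -11.5]
body circle (array([-0.53,  1.54, 19.03]), np.float64(0.2))
top of knob -73.15016645802962
```

{"method": "move_arm", "body": {"jaw": [3,3,3,3,3,3,3,3,3,3,3], "dp": [[-0.33,-0.14,0],[0,0,1.1],[0,0,1.1],[0,0,1.1],[0,0,1.1],[0,0,1.1],[0,0,1.1],[0,0,1.1],[0,0,1.1],[0,0,0],[0,0,0]], "turn": [[0,0,0],[0,0,0],[0,0,0],[0,0,0],[0,0,0],[0,0,0],[0,0,0],[0,0,0],[0,0,0],[0,0,0],[0,0,0]]}}

```text
time_s: 28.67
position: [0.4541, -0.1338, 0.0517]
tool_rot: [[-0.988, -0.157, 0.0], [-0.157, 0.988, 0.002], [-0.0, 0.002, -1.0]]
ft_force: [0.3, 0.7, -4.0]
grip_width: 0.0363
gripper_force: 51.2
```

```bash
cat > look2.py <<'E'
from fit import *
info(); st=observe(); im,d=cams.get_image("wrist"); T=T_wc("wrist",st); nestfit(dict(im=im,d=d,T=T),"wrist")
P,u,v=cloud("wrist",d,T); q=(P-st["position"])@np.array(st["tool_rot"])*1e3
m=(abs(q[:,0])<30)&(abs(q[:,1])<17)&(q[:,2]>-45)&(q[:,2]<-13)&(im[v,u].min(1)>70); print("body circle",m.sum(),circ(q[m][:,:2]),"base",q[m,2].max())
lo=m&(q[:,2]>-22);hi=m&(q[:,2]<-36); print(circ(q[lo][:,:2]),circ(q[hi][:,:2]))
print("lid",lid2())
E
python3 look2.py
```

```text
t 28.67 pos [ 0.4541 -0.1338  0.0517] case [36.9 -9.1 51.7] F [ 0.27  0.72 -3.99] q [ -31.   25.   99.    0.   56. -130.] grip 0.03632940618138316 51.202828115201555
z in case [-0.0, -0.002, -1.0] x in case [1.0, -0.0, -0.0]
wrist 189 rim circle (array([ 37.41, -11.44,  18.41]), np.float64(4.91)) surface z 21.288449216870315
body circle 2423 (array([-0.29,  0.73, 18.95]), np.float64(0.18)) base -13.061658073667697
(array([-0.22,  0.73, 18.94]), np.float64(0.16)) (array([-0.32,  0.73, 18.92]), np.float64(0.19))
lid ('scene', 1743, 'angle', 113.5, 'y at z=89:', np.float64(88.2), 'y at 200', np.float64(136.4))
```

{"method": "move_arm", "body": {"jaw": [3,3,3,3,3,3,3,3], "dp": [[0,0.1,0.6],[0,0,0.8],[0,0,0.8],[0,0,0.7],[0,0,0.5],[0,0,0.2],[0,0,0],[0,0,0]], "turn": [[0,0,0],[0,0,0],[0,0,0],[0,0,0],[0,0,0],[0,0,0],[0,0,0],[0,0,0]]}}

```text
time_s: 29.43
position: [0.4539, -0.1328, 0.0158]
tool_rot: [[-0.988, -0.157, 0.001], [-0.157, 0.988, 0.001], [-0.001, 0.001, -1.0]]
ft_force: [-0.4, 0.1, -4.7]
grip_width: 0.036
gripper_force: 51.2
```

```bash
python3 look2.py
python3 - <<'E'
from fit import *
# visible nest rim arc: boundary pixels between insert top & hole on the +x side
st=observe(); im,d=cams.get_image("wrist"); T=T_wc("wrist",st); P,u,v=cloud("wrist",d,T); Q=np.stack([(P-C)@XC,(P-C)@YC,P[:,2]],1)*1e3
m=(np.hypot(Q[:,0]-36,Q[:,1]+10)<27)&(Q[:,2]<19.5)&(Q[:,2]>5); print(m.sum(),Q[m].min(0),Q[m].max(0))
for y in range(-34,14,3):
    k=m&(abs(Q[:,1]-y)<1.5)
    if k.sum(): print(y,k.sum(),Q[k,0].max().round(1),Q[k,2].min().round(1))
save("n2.png",im)
E
```

```text
t 29.43 pos [ 0.4539 -0.1328  0.0158] case [ 36.9 -10.2  15.8] F [-0.4   0.11 -4.71] q [ -31.   28.  102.    0.   50. -130.] grip 0.03599814614944722 51.21469725505449
z in case [-0.001, -0.001, -1.0] x in case [1.0, -0.0, -0.001]
wrist 212 rim circle (array([ 35.39, -11.21,  19.82]), np.float64(0.94)) surface z 21.26414181000548
body circle 2421 (array([-0.3 ,  0.74, 18.96]), np.float64(0.19)) base -13.00079764399353
(array([-0.25,  0.74, 18.98]), np.float64(0.16)) (array([-0.4 ,  0.74, 19.  ]), np.float64(0.19))
lid ('scene', 1759, 'angle', 113.3, 'y at z=89:', np.float64(88.5), 'y at 200', np.float64(136.2))
660 [ 33.60758402 -32.05777868   9.33976036] [55.73433779 15.48683391 19.49059462]
-31 74 42.8 10.1
-28 58 47.0 9.8
-25 49 49.3 9.9
-22 54 53.4 9.5
-19 45 52.8 10.3
-16 49 53.1 9.7
-13 41 55.7 9.4
-10 44 53.4 10.0
-7 43 52.7 10.1
-4 44 54.8 9.3
-1 42 51.0 9.7
2 38 49.1 10.0
5 39 47.1 9.6
8 37 45.2 9.6
11 1 37.2 19.5
```

{"method": "move_arm", "body": {"jaw": [3,3,3,3,3,3,3,3,3,3,3], "dp": [[-0.06,0.03,0.1],[0,0,0.1],[0,0,0.1],[0,0,0.1],[0,0,0.1],[0,0,0.1],[0,0,0.1],[0,0,0.1],[0,0,0],[0,0,0],[0,0,0]], "turn": [[0,0,0],[0,0,0],[0,0,0],[0,0,0],[0,0,0],[0,0,0],[0,0,0],[0,0,0],[0,0,0],[0,0,0],[0,0,0]]}}

```text
time_s: 30.5
position: [0.4544, -0.1323, 0.0078]
tool_rot: [[-0.988, -0.157, 0.001], [-0.157, 0.988, 0.001], [-0.001, 0.001, -1.0]]
ft_force: [0.5, 0.0, -5.3]
grip_width: 0.036
gripper_force: 51.2
```

```bash
python3 -c "
from h import *
info()"
```

```text
t 30.5 pos [ 0.4544 -0.1323  0.0078] case [ 36.4 -10.5   7.8] F [ 0.52  0.03 -5.26] q [ -31.   29.  102.    0.   49. -130.] grip 0.036032436278771535 51.230615166714415
z in case [-0.001, -0.001, -1.0] x in case [1.0, -0.0, -0.001]
```

The base is already 2–3 mm below the insert's top with no contact force, so it is entering the nest. Continuing gently.

{"method": "move_arm", "body": {"jaw": [3,3,3,3,3,3,3,3], "dp": [[0,0,0.1],[0,0,0.1],[0,0,0.1],[0,0,0.1],[0,0,0.1],[0,0,0.1],[0,0,0],[0,0,0]], "turn": [[0,0,0],[0,0,0],[0,0,0],[0,0,0],[0,0,0],[0,0,0],[0,0,0],[0,0,0]]}}

```text
time_s: 31.17
position: [0.4544, -0.1323, 0.0017]
tool_rot: [[-0.988, -0.157, 0.001], [-0.157, 0.988, 0.001], [-0.001, 0.001, -1.0]]
ft_force: [-0.1, 0.5, -5.3]
grip_width: 0.0359
gripper_force: 51.2
```

{"method": "move_arm", "body": {"jaw": [3,3,3,3], "dp": [[0,0,0.06],[0,0,0.06],[0,0,0],[0,0,0]], "turn": [[0,0,0],[0,0,0],[0,0,0],[0,0,0]]}}

```text
time_s: 31.5
position: [0.4544, -0.1323, 0.0006]
tool_rot: [[-0.988, -0.157, 0.001], [-0.157, 0.988, 0.001], [-0.001, 0.001, -1.0]]
ft_force: [0.7, -0.7, -5.3]
grip_width: 0.0359
gripper_force: 51.2
```

{"method": "move_arm", "body": {"jaw": [3,3,3], "dp": [[0,0,0.06],[0,0,0],[0,0,0]], "turn": [[0,0,0],[0,0,0],[0,0,0]]}}

```text
time_s: 31.75
position: [0.4544, -0.1323, 0.0]
tool_rot: [[-0.988, -0.157, 0.001], [-0.157, 0.988, 0.001], [-0.001, 0.001, -1.0]]
ft_force: [0.0, 0.9, -3.9]
grip_width: 0.0361
gripper_force: 51.3
```

{"method": "move_arm", "body": {"jaw": [3,3,3], "dp": [[0,0,0.05],[0,0,0],[0,0,0]], "turn": [[0,0,0],[0,0,0],[0,0,0]]}}

```text
time_s: 32.0
position: [0.4545, -0.1324, -0.0004]
tool_rot: [[-0.988, -0.157, 0.001], [-0.157, 0.988, 0.001], [-0.001, 0.001, -1.0]]
ft_force: [0.1, -0.8, -2.0]
grip_width: 0.036
gripper_force: 51.5
```

{"method": "move_arm", "body": {"jaw": [3,3,3], "dp": [[0,0,0.04],[0,0,0],[0,0,0]], "turn": [[0,0,0],[0,0,0],[0,0,0]], "force": 20}}

```text
time_s: 32.25
position: [0.4546, -0.1324, -0.0004]
tool_rot: [[-0.988, -0.157, 0.001], [-0.157, 0.988, 0.001], [-0.002, 0.001, -1.0]]
ft_force: [-2.7, -0.7, 5.7]
grip_width: 0.036
gripper_force: 52.3
```

{"method": "move_arm", "body": {"jaw": [3.8,4.2,4.6,5,5.2,5.2], "dp": [[0,0,0],[0,0,0],[0,0,0],[0,0,0],[0,0,0],[0,0,0]], "turn": [[0,0,0],[0,0,0],[0,0,0],[0,0,0],[0,0,0],[0,0,0]]}}

```text
time_s: 32.75
position: [0.4589, -0.1382, 0.0014]
tool_rot: [[-0.988, -0.156, 0.012], [-0.156, 0.988, -0.009], [-0.01, -0.011, -1.0]]
ft_force: [2.2, -27.3, 10.9]
grip_width: 0.0518
gripper_force: 0.0
```

```bash
cat > chk.py <<'E'
from fit import *
info(); st=observe(); im,d=cams.get_image("wrist"); T=T_wc("wrist",st); P,u,v=cloud("wrist",d,T); Q=np.stack([(P-C)@XC,(P-C)@YC,P[:,2]],1)*1e3
b=(im[v,u].min(1)>60)&(np.hypot(Q[:,0]-36,Q[:,1]+11)<23)
m=b&(Q[:,2]>64)&(Q[:,2]<90); print("knob",m.sum(),(Q[m].min(0)).round(1),Q[m].max(0).round(1))
m=b&(Q[:,2]>28)&(Q[:,2]<46)&(Q[:,0]>38); print("body",m.sum(),circ(Q[m][:,:2]),Q[m].max(0).round(1))
print(lid2())
E
python3 chk.py
```

```text
t 32.75 pos [ 0.4589 -0.1382  0.0014] case [32.9 -4.   1.4] F [  2.21 -27.32  10.91] q [ -31.   30.  102.   -0.   47. -130.] grip 0.051787283334295865 0.0
z in case [-0.01, 0.011, -1.0] x in case [1.0, -0.001, -0.01]
knob 2546 [ 28.5 -33.3  64.1] [45.3 -2.8 74.4]
body 1696 (array([ 34.19, -10.91,  20.47]), np.float64(0.6)) [55.4  7.7 46. ]
('scene', 705, 'angle', 72.6, 'y at z=89:', np.float64(177.0), 'y at 200', np.float64(142.2))
```

Opening pressed an outer finger part against the case's lip-side wall, giving 27 N sideways. I back the jaw off a little.

{"method": "move_arm", "body": {"jaw": [4.3,4.3], "dp": [[0,0,0],[0,0,0]], "turn": [[0,0,0],[0,0,0]]}}

```text
time_s: 33.02
position: [0.4563, -0.1348, -0.0]
tool_rot: [[-0.988, -0.156, 0.006], [-0.156, 0.988, -0.003], [-0.005, -0.004, -1.0]]
ft_force: [1.1, -11.5, 1.2]
grip_width: 0.0428
gripper_force: 0.0
```

```bash
python3 chk.py
python3 - <<'E'
from h import *
for n in("scene","top"):
    im,d=cams.get_image(n); P,u,v=cloud(n,d,T_wc(n)); Q=np.stack([(P-C)@XC,(P-C)@YC,P[:,2]],1)*1e3
    m=(abs(Q[:,0])<85)&(Q[:,2]>95)&(Q[:,2]<235)&(Q[:,1]>60)&(Q[:,1]<220)&(im[v,u].min(1)>95)
    for z in range(95,235,20):
        k=m&(Q[:,2]>=z)&(Q[:,2]<z+20)
        if k.sum()>5: print(n,z,k.sum(),np.percentile(Q[k,1],[5,50,95]).round(0),Q[k,0].min().round(0),Q[k,0].max().round(0))
E
```

```text
t 33.02 pos [ 0.4563 -0.1348 -0.    ] case [34.9 -7.8 -0. ] F [  1.07 -11.46   1.19] q [ -31.   30.  102.    0.   47. -130.] grip 0.042834010860215266 0.0
z in case [-0.005, 0.004, -1.0] x in case [1.0, -0.001, -0.005]
knob 2393 [ 28.8 -31.5  64. ] [47.2 -2.6 74.3]
body 1768 (array([ 34.8 , -10.78,  19.91]), np.float64(0.66)) [55.4  7.7 46. ]
('scene', 1449, 'angle', 108.3, 'y at z=89:', np.float64(99.3), 'y at 200', np.float64(136.0))
scene 95 56 [90. 92. 95.] -82.0 85.0
scene 195 615 [134. 139. 143.] -85.0 85.0
scene 215 759 [124. 131. 207.] -85.0 85.0
top 95 215 [68. 71. 74.] -84.0 -9.0
top 115 377 [74. 79. 84.] -84.0 7.0
top 135 479 [84. 89. 93.] -84.0 17.0
top 155 629 [ 93.  98. 103.] -84.0 31.0
top 175 752 [102. 107. 111.] -84.0 84.0
top 195 1186 [111. 117. 139.] -84.0 85.0
top 215 1197 [121. 126. 136.] -85.0 85.0
```

The weight is free (grip force 0, knob top at 74 mm as it should be when seated) and the lid hasn't moved. I rise slowly at this opening.

{"method": "move_arm", "body": {"jaw": [4.2,4.2,4.2,4.2,4.2,4.2], "dp": [[0,0,0],[0,0,-0.15],[0,0,-0.2],[0,0,-0.2],[0,0,-0.2],[0,0,0]], "turn": [[0,0,0],[0,0,0],[0,0,0],[0,0,0],[0,0,0],[0,0,0]]}}

```text
time_s: 33.72
position: [0.4545, -0.1322, 0.0069]
tool_rot: [[-0.988, -0.157, 0.001], [-0.157, 0.988, 0.001], [-0.001, 0.001, -1.0]]
ft_force: [0.2, -1.9, 1.2]
grip_width: 0.0421
gripper_force: 0.0
```

```bash
python3 chk.py
```

```text
t 33.72 pos [ 0.4545 -0.1322  0.0069] case [ 36.3 -10.6   6.9] F [ 0.2  -1.87  1.24] q [ -31.   29.  102.    0.   48. -130.] grip 0.0420703913988139 0.0
z in case [-0.001, -0.001, -1.0] x in case [1.0, -0.0, -0.001]
knob 2590 [ 26.3 -33.8  64.3] [45.2 11.7 74. ]
body 1530 (array([ 34.31, -10.29,  20.34]), np.float64(0.52)) [55.3 10.1 46. ]
('scene', 1745, 'angle', 110.3, 'y at z=89:', np.float64(94.8), 'y at 200', np.float64(135.9))
```

{"method": "move_arm", "body": {"jaw": [4.2,4.2,4.2,4.2,4.2,4.2,4.2,4.2,4.2,4.2,4.2,4.2], "dp": [[0,0,-0.3],[0,0,-0.5],[0,0,-0.7],[0,0,-1],[0,0,-1.2],[0,0,-1.5],[0,0,-1.5],[0,0,-2],[0,0,-2],[0,0,-2],[0,0,-2],[0,0,0]], "turn": [[0,0,0],[0,0,0],[0,0,0],[0,0,0],[0,0,0],[0,0,0],[0,0,0],[0,0,0],[0,0,0],[0,0,0],[0,0,0],[0,0,0]]}}

```text
time_s: 34.82
position: [0.4555, -0.133, 0.1575]
tool_rot: [[-0.988, -0.157, 0.007], [-0.157, 0.988, -0.002], [-0.006, -0.003, -1.0]]
ft_force: [0.1, 0.5, 0.9]
grip_width: 0.0424
gripper_force: 0.0
```

{"method": "move_arm", "body": {"jaw": [4.2,4.2,4.2,4.2,4.2,4.2], "dp": [[0,1.5,-1],[0,2,-1],[0,2,0],[0,2,0],[0,0,0],[0,0,0]], "turn": [[0,0,0],[0,0,0],[0,0,0],[0,0,0],[0,0,0],[0,0,0]]}}

```text
time_s: 35.32
position: [0.4422, -0.0578, 0.1737]
tool_rot: [[-0.987, -0.158, 0.001], [-0.158, 0.987, 0.001], [-0.001, 0.001, -1.0]]
ft_force: [1.2, -0.2, 0.2]
grip_width: 0.042
gripper_force: 0.0
```

Run:
```python
from fit import *
info(); print(lid2())
for n in ("wrist","top","scene"):
    st=observe(); im,d=cams.get_image(n); T=T_wc(n,st); P,u,v=cloud(n,d,T); Q=np.stack([(P-C)@XC,(P-C)@YC,P[:,2]],1)*1e3
    for nm,x,r,lo,hi in(("big",36,26,45,60),("knob",36,26,66,80),("w200",-30,19,28,70),("w100",-64,15,28,60)):
        m=(np.hypot(Q[:,0]-x,Q[:,1]+10)<r)&(Q[:,2]>lo)&(Q[:,2]<hi)&(im[v,u].min(1)>60)
        if m.sum()>8: print(n,nm,m.sum(),Q[m].min(0).round(1),Q[m].max(0).round(1),((Q[m].min(0)+Q[m].max(0))/2).round(1))
```

```text
t 35.32 pos [ 0.4422 -0.0578  0.1737] case [ 36.8 -86.1 173.7] F [ 1.19 -0.22  0.23] q [ -23.   13.   93.    0.   74. -122.] grip 0.041998568343477094 0.0
z in case [-0.001, -0.001, -1.0] x in case [1.0, 0.001, -0.001]
('scene', 1753, 'angle', 113.5, 'y at z=89:', np.float64(88.2), 'y at 200', np.float64(136.4))
wrist big 1532 [ 16.7 -29.8  45. ] [55.1  7.7 57.6] [ 35.9 -11.   51.3]
wrist knob 378 [ 28.5 -18.5  66.1] [43.6 -3.9 74.2] [ 36.1 -11.2  70.2]
wrist w200 549 [-39.7 -22.8  28. ] [-16.    1.7  56.9] [-27.9 -10.5  42.5]
scene big 218 [ 17.7 -28.6  45.1] [48.2  8.8 59.8] [33.  -9.9 52.4]
scene knob 73 [ 28.3 -16.5  66.2] [44.1 -2.7 74. ] [36.2 -9.6 70.1]
scene w200 283 [-44.3 -25.4  28. ] [-14.4   3.5  58.4] [-29.3 -11.   43.2]
scene w100 105 [-71.9 -20.9  28. ] [-53.5  -3.2  49.3] [-62.7 -12.1  38.7]
```

The big weight stands upright at (36, -10), with its knob top at 74 mm, so it is fully home. The lid is at 113.5°, the small weights are in place, and the robot is clear.

```bash
python3 -c "
from rig import ticket
print(ticket.close_job())"
```

```text
the job is handed in; nothing more can be done
None
```

I handed the job in: the lid stands open by itself at about 113°, the big brass weight is upright and fully home in its nest, and the two smaller weights are in theirs. While letting go of the weight, the gripper briefly pressed on the case wall with about 27 N, under the 40 N limit.

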